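# Shim the rocking sample changer

## Task

The round sample changer rocks because the foot at the end of its outrigger arm hangs clear of the bench. Push the wooden wedge along the bench, thin end first, under that foot until it is snug and the rocking stops, then prove it by pressing down firmly for a moment with a fingertip on the round boss above the foot, and back away leaving the wedge in place. Keep the wedge flat on the bench (never pick it up) and leave the other things on the bench alone.

Things in the scene. Friction and masses are not known exactly. Their poses are not given: they have to be found in the camera images.
- wedge: loose hardwood wedge lying flat, 80 long x 44 wide (mm), about 50 g. Origin at the centre of its underside. +x points to the thin end: 3 high at x = +40 mm (blunt edge), rising straight to 20 at x = -40 mm (upright flat back face to push on); y across, z up. Friction about 0.6; the slope is self-locking: once snug it stays when released.
- sampler: the sample changer: heavy, low, round, base 256 dia, carousel top 108 mm and carrying bar 124 mm above the bench. It does not slide. Origin on the bench under its centre; +y is the way its only outrigger arm sticks out (34 wide, underside 34 and top 52 mm above the bench, end 205 mm from the centre); z up.
- foot (a point): centre of the flat underside of the short outrigger foot (black, round, 26 dia x 10 tall, on a 10 dia stem), 185 mm from the instrument's centre along its +y. It hangs 9 mm above the bench when level, with free room around it. The wedge is snug when this point is about 23 mm ahead (+x) of the wedge's origin: pushing then turns hard, as the instrument does not lift; 5 mm short leaves a little play.
- boss_top (a point): centre of the flat top of the round boss (26 dia, 8 tall) on the outrigger's end, straight above the foot; 60 mm above the bench when level. Press here, straight down.
- rocker (a joint): rock of the instrument, rad: 0 standing level (it falls back to this by its weight), growing as the outrigger foot is pressed down, up to 0.056 when the foot meets the bench. With no wedge under the foot about 4 to 6 N on the boss rocks it down; with the wedge snug it hardly moves.
- spacer: flat rectangular hardwood packing block 50 x 40 x 12, same wood as the wedge but of even thickness; not needed; loose bystander, leave alone; origin at the centre of its underside (as it lies)
- vial_a: capped glass vial, 24 dia x 44 tall; loose bystander, leave alone; origin at the centre of its underside (as it lies)
- vial_b: capped glass vial, 24 dia x 44 tall; loose bystander, leave alone; origin at the centre of its underside (as it lies)
- driver: screwdriver with black handle, 170 long, lying down; loose bystander, leave alone; origin at the centre of its underside (as it lies)
- reagent: amber bottle with cap, 56 dia x 100 tall; loose bystander, leave alone; origin at the centre of its underside (as it lies)
- beaker: small open glass beaker, 60 dia x 65 tall; loose bystander, leave alone; origin at the centre of its underside (as it lies)
- eraser: white plastic block 60 x 24 x 14; loose bystander, leave alone; origin at the centre of its underside (as it lies)
Mind the look-alikes: they are no part of the job. What is shaped like the wedge but black or grey is not meant.

How it is judged:
On the way, in this order (a step that is already met when the one before it is completed fails the run):
1. the wedge, flat on the bench, has its thin end under the short foot (x of foot in the frame of wedge between 0.005 and 0.032 m and y of foot in the frame of wedge between -0.02 and 0.02 m and height (world z) of wedge below 0.004 m and angle between wedge's own z axis and vertical below 0.06 rad), for 0.2 s.
2. a finger presses down on the boss with more than 4.5 N and the instrument no longer rocks (all of step 1 and contact force between the fingers and sampler above 4.5 N and horizontal distance between the grasp point and boss_top below 0.03 m and height (world z) of the grasp point above 0.06 m and value of joint rocker below 0.01 rad), for 0.15 s.
At the end, for the whole second after the job is handed in: Wedge flat on the bench, at rest, let go, snug under the short foot (foot centre 5 to 31 mm ahead of the wedge's centre, within 20 mm of its centre line); instrument level within 0.008 rad. Before that the boss took over 4.5 N for 0.15 s while rocking less than 0.010 rad (x of foot in the frame of wedge between 0.005 and 0.031 m and y of foot in the frame of wedge between -0.02 and 0.02 m and height (world z) of wedge below 0.004 m and angle between wedge's own z axis and vertical below 0.06 rad and value of joint rocker below 0.008 rad and linear speed of wedge below 0.01 m/s and contact force between the arm and wedge below 0.1 N); the robot touches nothing.
It fails at once if the wedge is lifted or tipped up (height (world z) of wedge above 0.012 m or angle between wedge's own z axis and vertical above 0.3 rad).
It fails at once if the instrument is struck or pressed with more than 80 N (contact force between the arm and sampler above 80 N).
It fails at once if a bystander is pushed more than 25 mm or knocked over (distance of any of spacer, vial_a, vial_b, driver, reagent, beaker, eraser from where it was at the start of the episode above 0.025 m or angle between any of spacer, vial_a, vial_b, driver, reagent, beaker, eraser's own z axis and vertical above 0.5 rad).
It also fails if it takes over 58 s, if anything falls off the work surface, if the arm or the gripper's body presses on something with over 40 N, if the wrist force passes 120 N, or if a joint passes its speed limit or range.

## Robot

A 6-joint arm with a two-finger parallel gripper is mounted at the origin on the work surface. World frame = base frame: x ahead of the robot, y to its left, z up, the work surface at z = 0. Lengths are in m, angles in rad, forces in N, time in s.
With the tool pointing down it reaches from about 0.425 to 0.925 m from the base axis. Payload 12.5 kg.
Tool frame: the origin (TCP) lies at the centre of the arm's flange, where the gripper is bolted on; the fingertips stand 173 mm ahead of it and the grasp point (between the pads) lies 155 mm ahead of it; z points along the fingers, y is the direction in which the jaws open and shut (so a half turn about z gives the same grasp; the last joint's range is limited). The gripper opens to 85 mm and grips with 20 to 120 N. Pads are 22 mm wide; open, the fingers measure 114 mm over their backs; the gripper's body (76 mm by 85 mm) begins 54 mm behind the grasp point. The pads swing forward as they close: fully open they stand 13 mm farther back than shut.
Start: joints at [-1.305, 0.491, 1.559, -0, 1.092, -0.106], TCP at [0.227, -0.582, 0.405] pointing down, gripper open.
Joint ranges: [-3.1, 3.1], [-0.84, 2.19], [0.05, 2.79], [-1.13, 4.28], [0.06, 2.93], [-2.69, 2.69]. Speed limits (rad/s): [2.22, 2.22, 2.79, 3.14, 3.14, 3.14].

## Interface

Orientations are given as [roll, pitch, yaw] about the fixed x, y, z axes, in that order (R = Rz(yaw) Ry(pitch) Rx(roll)).
In Python, from station import get_obs, optics, workorder gives the robot as it stands.
- The arm moves only by the tool apply_moves, never from a script. Its argument "increments" is a list of rows, each an object of numbers: "grip": the opening in per cent of the stroke, from 0 (shut) to 100 (fully open); "tx", "ty", "tz": the shift along the tool's x, y, z scaled (see below); "wx", "wy", "wz": the turn, a rotation vector about the tool's x, y, z scaled (see below). A call has exactly 10 rows; each row is the pose to reach, as a shift and turn from the pose measured when the call began, along the tool's axes at that moment; what a row does not reach only later rows make up. The controller multiplies each number of a shift by 0.1 m and each number of a turn by 120 degrees. A row lasts 1/12 s, in which the tool goes at most 41.7 mm and 7.16 degrees, less where a joint would pass 70% of its speed; a pose out of reach is approached as far as the arm can. A call with a number of a shift or a turn outside -1 to 1 is refused whole. A call with a gripper value outside its range is refused whole. The fingers move at their own pace and stop on an object; the grip force is fixed at half the most. Time passes only in rows, so rows that repeat a pose let the fingers close, or fill a call up. It gives the time, the measured TCP pose, the force and the opening at its end, in the units of the state.
- get_obs(): the state, without advancing time (a new reading comes with each control period).
- optics.snapshot(name): name is "side" or "top" or "wrist"; returns a dict with "frame" (400x640x3 uint8, red, green, blue), "z_map" (400x640 float32, m along the optical axis (not along the pixel's ray), 0 where there is no reading), "intrinsics" (3x3 intrinsics, pixels), "xyz" and "rotation" of the camera in the world; the wrist camera has in their place "tool_from_camera" (4x4, takes a point from camera to tool coordinates, whose origin is the TCP and whose axes are the flange's). Camera axes: x right, y down, z forward; pixel columns grow to the right and rows downward; lengths in m; the calibration is good to about 2 mm. A picture is of the moment at which its call begins: read the wrist's pose just before it.
- workorder.sign_off(): hands the job in, once; it reports no verdict.
The state is a dict: "time": time; "joint_positions": joint angles; "joint_velocities": joint speeds; "effort": joint torques, N m; "position": TCP position; "ee_rot": TCP orientation; "ft_force": force on the tool from outside, world axes, zero at the start; "torque": the same for the moment, N m; "opening": opening from 0.0 (shut) to 1.0 (fully open).
Only numpy, scipy, OpenCV 4.12 (cv2) and the standard library are available. Lean on these libraries where they do the work, as an engineer would, in place of code of your own. Each camera call takes 0.05 s, during which the arm holds its last target.

## Working session

There is one attempt and no reset: what is moved stays moved. The work goes in short steps, Python scripts to look and compute and a tool call to move; the robot and the scene stay as the last step left them, time stands still between calls to the robot, and variables do not carry over. Pictures are saved under pics/ and viewed, and the job is handed in when it is done.

Besides the shell and the picture viewer there is one more tool, called as a command line: name --argument value ..., lists and objects as JSON in quotes. apply_moves: Moves the arm, as the interface text tells. Shifts and turns lie within -1 to 1; 1 stands for 0.1 m of shift or 120 degrees of turn. Its arguments: {"type":"object","properties":{"increments":{"type":"array","items":{"type":"object","properties":{"grip":{"type":"number"},"tx":{"type":"number"},"ty":{"type":"number"},"tz":{"type":"number"},"wx":{"type":"number"},"wy":{"type":"number"},"wz":{"type":"number"}}}}},"required":["increments"]}

```bash
ls; mkdir -p pics
python3 - <<'E'
from station import get_obs, optics
import cv2,numpy as np
o=get_obs(); print({k:np.round(v,3) for k,v in o.items()})
for n in ["top","side","wrist"]:
    s=optics.snapshot(n); cv2.imwrite(f"pics/{n}0.png",s["frame"][:,:,::-1]); np.savez(f"{n}0.npz",**s)
    print(n,s["intrinsics"].tolist(),s.get("xyz"),s.get("rotation"),s.get("tool_from_camera"))
E
```

```text
pics
{'time': np.float64(0.0), 'joint_positions': array([-1.305,  0.492,  1.559, -0.   ,  1.092, -0.106]), 'joint_velocities': array([ 0.   , -0.002,  0.001, -0.001, -0.   , -0.001]), 'effort': array([-3.0000e-03, -6.1847e+01, -2.6160e+01, -0.0000e+00,  4.0000e-03,
        0.0000e+00]), 'position': array([ 0.227, -0.582,  0.404]), 'ee_rot': array([-3.14 , -0.   ,  0.372]), 'ft_force': array([-0.009, -0.424, -0.45 ]), 'torque': array([ 0.02 ,  0.027, -0.004]), 'opening': np.float64(1.001)}
top [[447.00544590252827, 0.0, 319.55449223055456], [0.0, 447.00544590252827, 198.28436576495815], [0.0, 0.0, 1.0]] [ 0.4922767  -0.0688884   0.86539337] [-3.03885784 -0.02457157 -1.59775634] None
side [[418.3650161938765, 0.0, 328.10410874387424], [0.0, 418.3650161938765, 206.98776853241387], [0.0, 0.0, 1.0]] [ 0.40731563 -0.7601043   0.48495055] [-2.1114972   0.00606246 -0.21025944] None
wrist [[297.7697161909119, 0.0, 320.6782331574026], [0.0, 297.7697161909119, 199.3054414072704], [0.0, 0.0, 1.0]] None None [[-6.50157496e-04 -9.60595155e-01 -2.77950582e-01  7.12672673e-02]
 [ 9.99999417e-01 -3.84747321e-04 -1.00942658e-03 -1.12050945e-03]
 [ 8.62709537e-04 -2.77951077e-01  9.60594844e-01  3.07485634e-02]
 [ 0.00000000e+00  0.00000000e+00  0.00000000e+00  1.00000000e+00]]
```

View pics/top0.png

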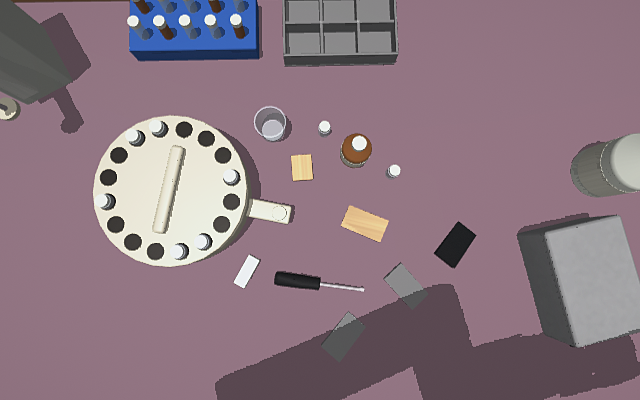

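View pics/side0.png

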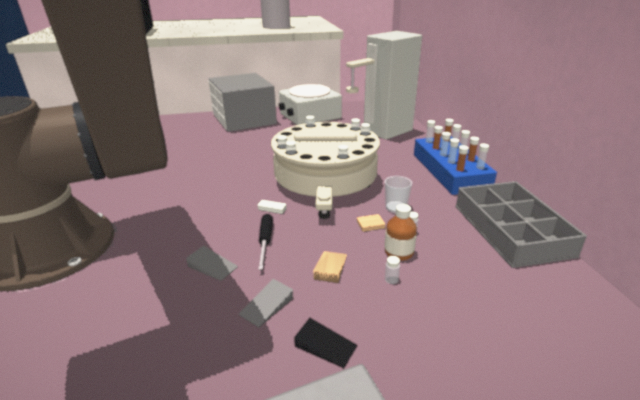

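View pics/wrist0.png

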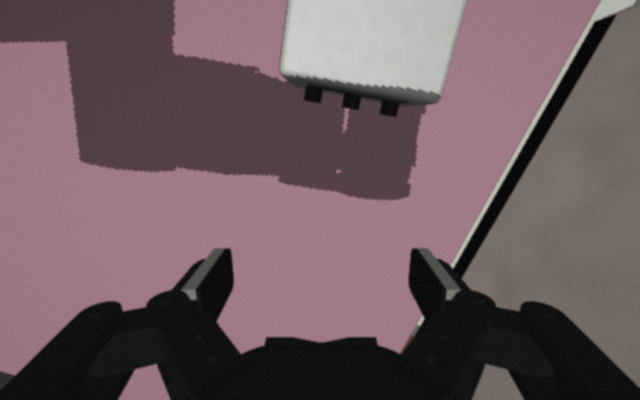

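Top view: the wooden wedge is at about (365,223), the boss at (280,212) on the outrigger, and the spacer at (302,167). The black and grey pieces are look-alikes. Next I'll measure.

```bash
cat > h.py <<'E'
import numpy as np,cv2
from scipy.spatial.transform import Rotation as Ro
def load(n): return dict(np.load(n,allow_pickle=True))
def R(s): return Ro.from_euler('xyz',s["rotation"]).as_matrix()
def pts(s,us,vs):
    K=s["intrinsics"]; z=s["z_map"][vs,us]
    c=np.stack([(us-K[0,2])/K[0,0]*z,(vs-K[1,2])/K[1,1]*z,z],-1); return c@R(s).T+s["xyz"]
def plane(s,u,v,h):
    K=s["intrinsics"]; d=R(s)@np.array([(u-K[0,2])/K[0,0],(v-K[1,2])/K[1,1],1]); t=(h-s["xyz"][2])/d[2]; return s["xyz"]+t*d
def proj(s,p):
    K=s["intrinsics"]; c=R(s).T@(np.array(p)-s["xyz"]); return K[0,0]*c[0]/c[2]+K[0,2],K[1,1]*c[1]/c[2]+K[1,2]
E
python3 - <<'E'
from h import *
np.set_printoptions(precision=4,suppress=True)
s=load("top0.npz"); f=s["frame"]; hsv=cv2.cvtColor(f,cv2.COLOR_RGB2HSV)
m=cv2.inRange(hsv,(8,60,120),(28,255,255))
n,l,st,ce=cv2.connectedComponentsWithStats(m)
for i in range(1,n):
    if st[i,4]>100:
        v,u=np.where(l==i); P=pts(s,u,v); print(st[i],ce[i],P.mean(0),P[:,2].min(),P[:,2].max())
        c,_=cv2.findContours((l==i).astype('u1'),0,2)
        b=cv2.boxPoints(cv2.minAreaRect(c[0]))
        for q in b: 
            uu,vv=np.round(q*.85+ce[i]*.15).astype(int); print(q,pts(s,np.array([uu]),np.array([vv]))[0],plane(s,*q,0.01))
# general heights
for u,v in [(280,212),(340,300),(400,220),(420,180),(170,190),(265,208)]: print(u,v,pts(s,np.array([u]),np.array([v]))[0])
g=cv2.resize(f[130:310,220:500],None,fx=2.8,fy=2.8,interpolation=cv2.INTER_CUBIC)
cv2.imwrite("pics/topz.png",g[:,:,::-1])
s=load("side0.npz");cv2.imwrite("pics/sidez.png",cv2.resize(s["frame"][160:360,180:440],None,fx=3,fy=3,interpolation=cv2.INTER_CUBIC)[:,:,::-1])
E
```

```text
[343 135  28  28 360] [354.6778 150.8778] [ 0.6578 -0.1562  0.0738] 0.06058120536189637 0.8653933660528565
[337.3081 152.7514] [ 0.6661 -0.1333  0.0262] [ 0.6681 -0.1292  0.01  ]
[348.0838 132.3973] [ 0.7061 -0.1545 -0.0029] [ 0.7081 -0.1516  0.01  ]
[372.9865 145.5811] [ 0.6679 -0.1855  0.0657] [ 0.6808 -0.1995  0.01  ]
[362.2108 165.9352] [ 0.6401 -0.1713  0.037 ] [ 0.641  -0.1769  0.01  ]
[291 154  22  27 529] [301.4991 166.9716] [ 0.6408 -0.059   0.0153] -0.0004871074158877553 0.8653933660528565
[290.4825 154.7198] [ 0.6611 -0.0411  0.013 ] [ 0.6662 -0.0382  0.01  ]
[310.9027 153.4436] [ 0.6645 -0.074   0.0122] [ 0.6679 -0.0778  0.01  ]
[312.5097 179.1556] [ 0.6211 -0.0768  0.0138] [ 0.6174 -0.0797  0.01  ]
[292.0895 180.4319] [ 0.6205 -0.044   0.0099] [ 0.6158 -0.0402  0.01  ]
[ 341  205   48   37 1009] [364.3885 223.0961] [ 0.5298 -0.1764  0.0144] -0.0017291905910182814 0.8653933660528565
[339.7899 225.7959] [ 0.5276 -0.1361  0.0057] [ 0.526  -0.1296  0.01  ]
[348.8195 203.8669] [ 0.5619 -0.1527  0.0058] [ 0.5677 -0.1483  0.01  ]
[388.6035 220.2485] [ 0.5326 -0.2154  0.0185] [ 0.5342 -0.2238  0.01  ]
[379.5739 242.1775] [ 0.4989 -0.199   0.0168] [ 0.4928 -0.2047  0.01  ]
280 212 [ 0.5516 -0.019   0.0604]
340 300 [ 0.3853 -0.1263 -0.0005]
400 220 [ 0.5346 -0.2479 -0.    ]
420 180 [ 0.6119 -0.2905  0.0021]
170 190 [0.5881 0.1583 0.124 ]
265 208 [0.5602 0.0086 0.0523]
```

View pics/topz.png

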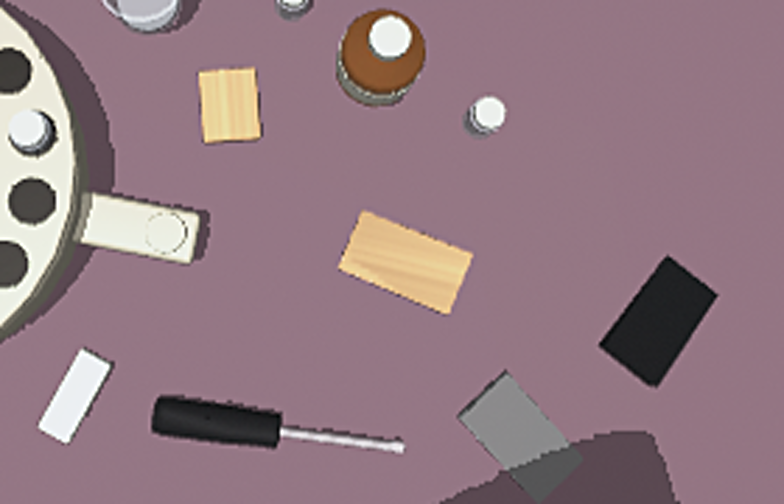

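View pics/sidez.png

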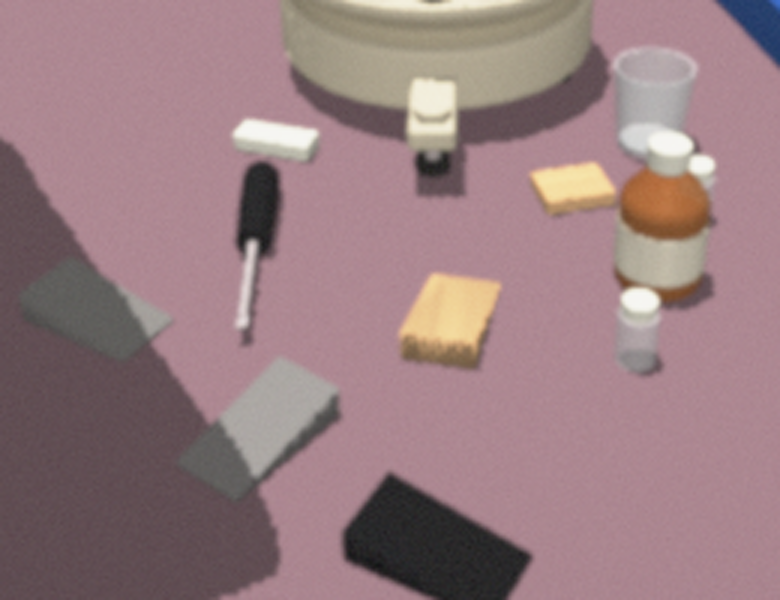

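Run:
```python
from h import *
np.set_printoptions(precision=4,suppress=True)
s=load("top0.npz"); f=s["frame"]; z=s["z_map"]
# wedge corners from polygon
hsv=cv2.cvtColor(f,cv2.COLOR_RGB2HSV)
m=cv2.inRange(hsv,(8,60,100),(28,255,255)); m[:, :330]=0;m[:195]=0
c=max(cv2.findContours(m,0,1)[0],key=cv2.contourArea)
q=cv2.minEnclosingTriangle(c); b=cv2.approxPolyDP(cv2.convexHull(c),3,True)[:,0]; print(b.tolist())
ce=c[:,0].mean(0)
b=cv2.approxPolyN(c,4)[0] if hasattr(cv2,'approxPolyN') else b
print(b)
C=[]
for p in b: 
    h=.003 if p[0]<ce[0] else .02; w=plane(s,*p,h); C.append(w); print(p,w)
C=np.array(C); th=C[C[:,2]<.01].mean(0); tk=C[C[:,2]>.01].mean(0)
d=th-tk;d=d[:2]; print("centre",(th+tk)/2,"len",np.linalg.norm(d),"yaw",np.degrees(np.arctan2(d[1],d[0])))
# heights
v,u=np.mgrid[0:400,0:640]; P=pts(s,u.ravel(),v.ravel()).reshape(400,640,3)
def mask(lo,hi): 
    k=(P[...,2]>lo)&(P[...,2]<hi)&(u>80)&(u<300)&(v>100)&(v<280); return k
k=mask(.1005,.115); vv,uu=np.where(k); 
c=max(cv2.findContours(k.astype('u1'),0,1)[0],key=cv2.contourArea)
e=cv2.minEnclosingCircle(c); ctr=plane(s,*e[0],.108); print("top circ",e,ctr)
k=mask(.048,.065)&(u>240); n,l,st,cc=cv2.connectedComponentsWithStats(k.astype('u1')); print(st,cc)
k=mask(.0575,.064)&(u>240); print("boss",k.sum(),P[k].mean(0), P[k].min(0),P[k].max(0))
k=mask(.048,.0565)&(u>250); Q=P[k]; print("arm",Q.min(0),Q.max(0))
```

```text
[[349, 205], [388, 220], [380, 241], [341, 225]]
[[389 220]
 [379 242]
 [339 225]
 [349 205]]
[389 220] [ 0.5342 -0.2228  0.02  ]
[379 242] [ 0.4931 -0.2021  0.02  ]
[339 225] [ 0.5279 -0.1286  0.003 ]
[349 205] [ 0.5661 -0.1493  0.003 ]
centre [ 0.5303 -0.1757  0.0115] len 0.08070957932553749 yaw 65.60873159860643
top circ ((169.69532775878906, 190.90232849121094), 77.64088439941406) [0.5886 0.1637 0.108 ]
[[     0      0    640    400 254924]
 [   254    106     32     29    171]
 [   276    107      1      1      1]
 [   256    113      1      1      1]
 [   284    125      2      3      5]
 [   262    129     23     10     46]
 [   262    134      1      1      1]
 [   242    161      1      1      1]
 [   243    163      1      2      2]
 [   244    166      1      2      2]
 [   245    169      1      1      1]
 [   246    171      1      2      2]
 [   241    174     51     53    843]] [[319.7209 199.5358]
 [266.9357 115.0585]
 [276.     107.    ]
 [256.     113.    ]
 [284.6    126.2   ]
 [274.2609 135.3043]
 [262.     134.    ]
 [242.     161.    ]
 [243.     163.5   ]
 [244.     166.5   ]
 [245.     169.    ]
 [246.     171.5   ]
 [266.9431 210.344 ]]
boss 271 [ 0.6095 -0.0063  0.0609] [ 0.5318 -0.0314  0.0576] [0.7472 0.0509 0.064 ]
arm [ 0.532  -0.0385  0.048 ] [0.7437 0.0346 0.0564]
```

Run:
```python
from h import *
np.set_printoptions(precision=3,suppress=True)
s=load("top0.npz")
for u,v in [(550,240),(600,280),(625,330),(610,160),(635,150),(590,170),(280,212),(278,212),(282,211),(358,143),(394,171),(325,128)]: print(u,v,pts(s,np.array([u]),np.array([v]))[0])
s=load("wrist0.npz"); K=s["intrinsics"]; T=s["tool_from_camera"]
Rt=Ro.from_euler('xyz',[-3.14,0,.372]).as_matrix(); t=np.array([.227,-.582,.404])
for u,v in [(370,50),(300,70),(440,90),(450,10),(300,10),(150,300)]:
    z=s["z_map"][v,u]; p=T@[(u-K[0,2])/K[0,0]*z,(v-K[1,2])/K[1,1]*z,z,1]; print(u,v,Rt@p[:3]+t)
```

```text
550 240 [ 0.489 -0.479  0.112]
600 280 [ 0.419 -0.56   0.111]
625 330 [ 0.335 -0.596  0.11 ]
610 160 [ 0.622 -0.588  0.123]
635 150 [ 0.633 -0.613  0.151]
590 170 [ 0.614 -0.589  0.066]
280 212 [ 0.552 -0.019  0.06 ]
278 212 [ 0.552 -0.015  0.058]
282 211 [ 0.553 -0.023  0.059]
358 143 [ 0.666 -0.16   0.099]
394 171 [ 0.624 -0.232  0.045]
325 128 [ 0.709 -0.105  0.043]
370 50 [ 0.353 -0.574  0.11 ]
300 70 [ 0.318 -0.526  0.11 ]
440 90 [ 0.346 -0.641  0.108]
450 10 [ 0.401 -0.62   0.109]
300 10 [ 0.359 -0.511  0.109]
150 300 [ 0.218 -0.524  0.289]
```

apply_moves --increments '[{"grip":0,"tx":0.08,"ty":-0.05},{"grip":0,"tx":0.18,"ty":-0.11},{"grip":0,"tx":0.3,"ty":-0.17},{"grip":0,"tx":0.4,"ty":-0.23},{"grip":0,"tx":0.52,"ty":-0.3},{"grip":0,"tx":0.64,"ty":-0.36},{"grip":0,"tx":0.76,"ty":-0.43},{"grip":0,"tx":0.88,"ty":-0.5},{"grip":0,"tx":1,"ty":-0.57},{"grip":0,"tx":1,"ty":-0.57}]'

```text
schema error: expected keys grip, tx, ty, tz, wx, wy, wz
```

apply_moves --increments '[{"grip":0,"tx":0.12,"ty":-0.07},{"grip":0,"tx":0.24,"ty":-0.14},{"grip":0,"tx":0.36,"ty":-0.2},{"grip":0,"tx":0.48,"ty":-0.27},{"grip":0,"tx":0.6,"ty":-0.34},{"grip":0,"tx":0.7,"ty":-0.4},{"grip":0,"tx":0.8,"ty":-0.45},{"grip":0,"tx":0.9,"ty":-0.5},{"grip":0,"tx":1,"ty":-0.57},{"grip":0,"tx":1,"ty":-0.57}]'

```text
schema error: expected keys grip, tx, ty, tz, wx, wy, wz
```

apply_moves --increments '[{"grip":0,"tx":0.12,"ty":-0.07},{"grip":0,"tx":0.24,"ty":-0.14},{"grip":0,"tx":0.36,"ty":-0.2},{"grip":0,"tx":0.48,"ty":-0.27},{"grip":0,"tx":0.6,"ty":-0.34},{"grip":0,"tx":0.7,"ty":-0.4},{"grip":0,"tx":0.8,"ty":-0.45},{"grip":0,"tx":0.9,"ty":-0.5},{"grip":0,"tx":1,"ty":-0.57},{"grip":0,"tx":1,"ty":-0.57}]'

```text
schema error: expected keys grip, tx, ty, tz, wx, wy, wz
```

apply_moves --increments '[{"grip":0,"tx":0.12,"ty":-0.07,"tz":0,"wx":0,"wy":0,"wz":0},{"grip":0,"tx":0.24,"ty":-0.14,"tz":0,"wx":0,"wy":0,"wz":0},{"grip":0,"tx":0.36,"ty":-0.2,"tz":0,"wx":0,"wy":0,"wz":0},{"grip":0,"tx":0.48,"ty":-0.27,"tz":0,"wx":0,"wy":0,"wz":0},{"grip":0,"tx":0.6,"ty":-0.34,"tz":0,"wx":0,"wy":0,"wz":0},{"grip":0,"tx":0.7,"ty":-0.4,"tz":0,"wx":0,"wy":0,"wz":0},{"grip":0,"tx":0.8,"ty":-0.45,"tz":0,"wx":0,"wy":0,"wz":0},{"grip":0,"tx":0.9,"ty":-0.5,"tz":0,"wx":0,"wy":0,"wz":0},{"grip":0,"tx":1,"ty":-0.57,"tz":0,"wx":0,"wy":0,"wz":0},{"grip":0,"tx":1,"ty":-0.57,"tz":0,"wx":0,"wy":0,"wz":0}]'

```text
time: 0.98
position: [0.3007, -0.4912, 0.4044]
ee_rot: [-3.14, -0.0, 0.373]
ft_force: [0.0, -0.0, -0.4]
opening: 0.002
```

apply_moves --increments '[{"grip":0,"tx":0.12,"ty":-0.07,"tz":0,"wx":0,"wy":0,"wz":0},{"grip":0,"tx":0.24,"ty":-0.14,"tz":0,"wx":0,"wy":0,"wz":0},{"grip":0,"tx":0.36,"ty":-0.2,"tz":0,"wx":0,"wy":0,"wz":0},{"grip":0,"tx":0.48,"ty":-0.27,"tz":0,"wx":0,"wy":0,"wz":0},{"grip":0,"tx":0.6,"ty":-0.34,"tz":0,"wx":0,"wy":0,"wz":0},{"grip":0,"tx":0.7,"ty":-0.4,"tz":0,"wx":0,"wy":0,"wz":0},{"grip":0,"tx":0.8,"ty":-0.45,"tz":0,"wx":0,"wy":0,"wz":0},{"grip":0,"tx":0.9,"ty":-0.5,"tz":0,"wx":0,"wy":0,"wz":0},{"grip":0,"tx":1,"ty":-0.57,"tz":0,"wx":0,"wy":0,"wz":0},{"grip":0,"tx":1,"ty":-0.57,"tz":0,"wx":0,"wy":0,"wz":0}]'

```text
time: 1.82
position: [0.3741, -0.4, 0.4045]
ee_rot: [-3.14, -0.0, 0.374]
ft_force: [1.3, -0.3, 0.0]
opening: 0.001
```

apply_moves --increments '[{"grip":0,"tx":0.12,"ty":-0.07,"tz":0,"wx":0,"wy":0,"wz":0},{"grip":0,"tx":0.24,"ty":-0.14,"tz":0,"wx":0,"wy":0,"wz":0},{"grip":0,"tx":0.36,"ty":-0.2,"tz":0,"wx":0,"wy":0,"wz":0},{"grip":0,"tx":0.48,"ty":-0.27,"tz":0,"wx":0,"wy":0,"wz":0},{"grip":0,"tx":0.6,"ty":-0.34,"tz":0,"wx":0,"wy":0,"wz":0},{"grip":0,"tx":0.7,"ty":-0.4,"tz":0,"wx":0,"wy":0,"wz":0},{"grip":0,"tx":0.8,"ty":-0.45,"tz":0,"wx":0,"wy":0,"wz":0},{"grip":0,"tx":0.9,"ty":-0.5,"tz":0,"wx":0,"wy":0,"wz":0},{"grip":0,"tx":1,"ty":-0.57,"tz":0,"wx":0,"wy":0,"wz":0},{"grip":0,"tx":1,"ty":-0.57,"tz":0,"wx":0,"wy":0,"wz":0}]'

```text
time: 2.65
position: [0.4473, -0.3089, 0.4047]
ee_rot: [-3.14, -0.001, 0.376]
ft_force: [0.8, -0.1, -0.1]
opening: 0.0
```

apply_moves --increments '[{"grip":0,"tx":0.09,"ty":-0.05,"tz":0.1,"wx":0,"wy":0,"wz":-0.04},{"grip":0,"tx":0.18,"ty":-0.1,"tz":0.2,"wx":0,"wy":0,"wz":-0.08},{"grip":0,"tx":0.27,"ty":-0.16,"tz":0.3,"wx":0,"wy":0,"wz":-0.13},{"grip":0,"tx":0.36,"ty":-0.21,"tz":0.42,"wx":0,"wy":0,"wz":-0.18},{"grip":0,"tx":0.45,"ty":-0.26,"tz":0.54,"wx":0,"wy":0,"wz":-0.22},{"grip":0,"tx":0.54,"ty":-0.32,"tz":0.66,"wx":0,"wy":0,"wz":-0.26},{"grip":0,"tx":0.62,"ty":-0.36,"tz":0.78,"wx":0,"wy":0,"wz":-0.3},{"grip":0,"tx":0.69,"ty":-0.4,"tz":0.9,"wx":0,"wy":0,"wz":-0.34},{"grip":0,"tx":0.75,"ty":-0.44,"tz":1,"wx":0,"wy":0,"wz":-0.367},{"grip":0,"tx":0.75,"ty":-0.44,"tz":1,"wx":0,"wy":0,"wz":-0.367}]'

```text
time: 3.48
position: [0.5012, -0.2395, 0.303]
ee_rot: [-3.138, -0.002, 1.148]
ft_force: [0.2, 0.2, -0.2]
opening: 0.002
```

apply_moves --increments '[{"grip":0,"tx":0,"ty":0,"tz":0.15,"wx":0,"wy":0,"wz":0},{"grip":0,"tx":0,"ty":0,"tz":0.3,"wx":0,"wy":0,"wz":0},{"grip":0,"tx":0,"ty":0,"tz":0.45,"wx":0,"wy":0,"wz":0},{"grip":0,"tx":0,"ty":0,"tz":0.6,"wx":0,"wy":0,"wz":0},{"grip":0,"tx":0,"ty":0,"tz":0.7,"wx":0,"wy":0,"wz":0},{"grip":0,"tx":0,"ty":0,"tz":0.8,"wx":0,"wy":0,"wz":0},{"grip":0,"tx":0,"ty":0,"tz":0.9,"wx":0,"wy":0,"wz":0},{"grip":0,"tx":0,"ty":0,"tz":0.95,"wx":0,"wy":0,"wz":0},{"grip":0,"tx":0,"ty":0,"tz":0.95,"wx":0,"wy":0,"wz":0},{"grip":0,"tx":0,"ty":0,"tz":0.95,"wx":0,"wy":0,"wz":0}]'

```text
time: 4.32
position: [0.501, -0.2393, 0.2081]
ee_rot: [-3.138, -0.002, 1.147]
ft_force: [-0.4, -0.0, 0.1]
opening: -0.004
```

```bash
cat > snap.py <<'E'
import sys
from h import *
from station import get_obs, optics
tag=sys.argv[1]; o=get_obs(); np.set_printoptions(precision=4,suppress=True)
print(o["time"],o["position"],o["ee_rot"],o["ft_force"])
a=[]
for n in sys.argv[2:]:
    s=optics.snapshot(n); np.savez(f"{n}{tag}.npz",**s)
    f=s["frame"]
    if n=="top": f=cv2.resize(f[130:310,220:500],None,fx=2.8,fy=2.8,interpolation=cv2.INTER_CUBIC)
    if n=="side": f=cv2.resize(f[140:320,220:470],None,fx=3.2,fy=3.2,interpolation=cv2.INTER_CUBIC)
    cv2.imwrite(f"pics/{n}{tag}.png",f[:,:,::-1])
E
python3 snap.py 1 top side
```

```text
4.3167 [ 0.501  -0.2393  0.2081] [-3.1378 -0.0022  1.1474] [-0.4331 -0.0485  0.1302]
```

View pics/top1.png

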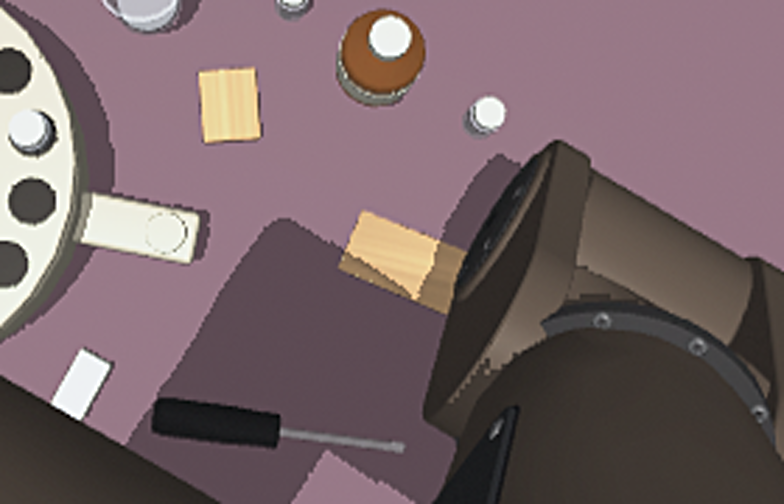

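View pics/side1.png

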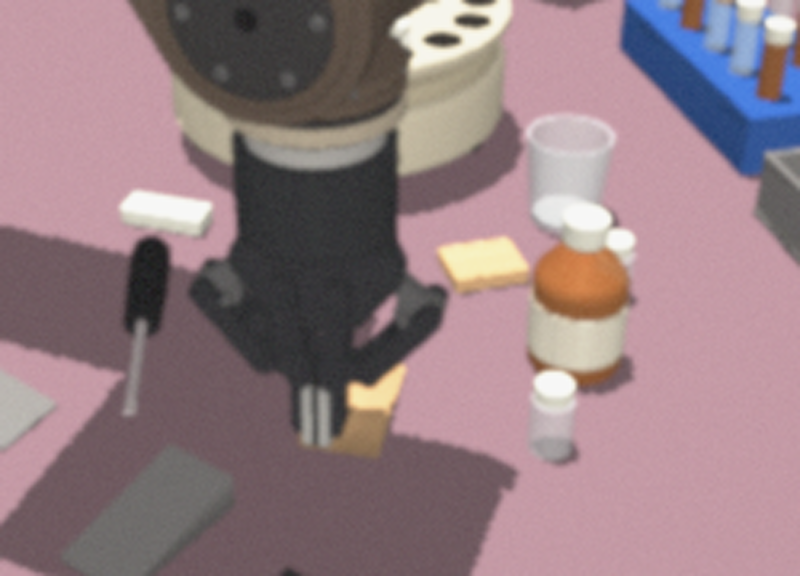

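The fingers are about 35 mm above the bench behind the back face, at side-view zoom (315,430). The path is clear, so I'll descend and approach.

apply_moves --increments '[{"grip":0,"tx":0,"ty":0,"tz":0.1,"wx":0,"wy":0,"wz":0},{"grip":0,"tx":0,"ty":0,"tz":0.2,"wx":0,"wy":0,"wz":0},{"grip":0,"tx":0,"ty":0,"tz":0.28,"wx":0,"wy":0,"wz":0},{"grip":0,"tx":0,"ty":0,"tz":0.28,"wx":0,"wy":0,"wz":0},{"grip":0,"tx":0.03,"ty":0,"tz":0.28,"wx":0,"wy":0,"wz":0},{"grip":0,"tx":0.06,"ty":0,"tz":0.28,"wx":0,"wy":0,"wz":0},{"grip":0,"tx":0.09,"ty":0,"tz":0.28,"wx":0,"wy":0,"wz":0},{"grip":0,"tx":0.12,"ty":0,"tz":0.28,"wx":0,"wy":0,"wz":0},{"grip":0,"tx":0.15,"ty":0,"tz":0.28,"wx":0,"wy":0,"wz":0},{"grip":0,"tx":0.17,"ty":0,"tz":0.28,"wx":0,"wy":0,"wz":0}]'

```text
time: 5.25
position: [0.5082, -0.2232, 0.1808]
ee_rot: [-3.139, -0.002, 1.148]
ft_force: [0.4, -0.1, -0.3]
opening: -0.003
```

```bash
python3 snap.py 2 wrist side
```

```text
5.25 [ 0.5082 -0.2232  0.1808] [-3.1391 -0.0021  1.1479] [ 0.3579 -0.1303 -0.2667]
```

View pics/wrist2.png

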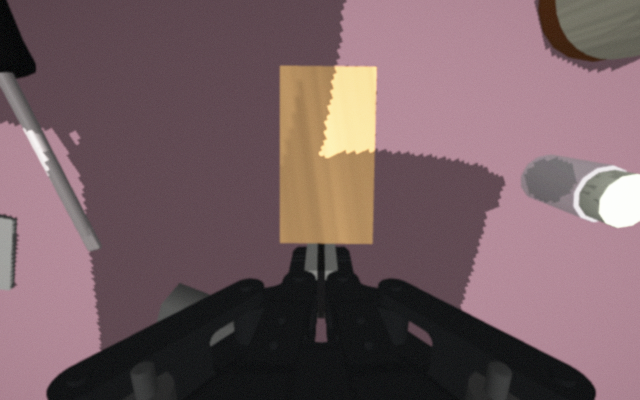

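View pics/side2.png

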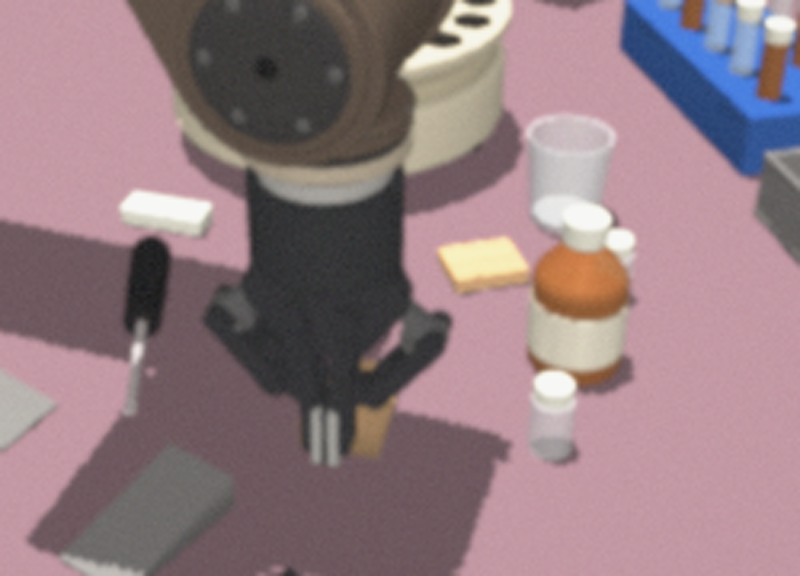

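Wrist view: the wedge back edge is square to the fingers at row 243, columns 280–375. It sits about 2 mm to the tool's +y. Next is the push along an arc, turning the wedge to about 80°.

apply_moves --increments '[{"grip":0,"tx":0.03,"ty":0.02,"tz":0,"wx":0,"wy":0,"wz":0},{"grip":0,"tx":0.09,"ty":0.018,"tz":0,"wx":0,"wy":0,"wz":-0.013},{"grip":0,"tx":0.15,"ty":0.014,"tz":0,"wx":0,"wy":0,"wz":-0.026},{"grip":0,"tx":0.21,"ty":0.01,"tz":0,"wx":0,"wy":0,"wz":-0.039},{"grip":0,"tx":0.28,"ty":0.003,"tz":0,"wx":0,"wy":0,"wz":-0.053},{"grip":0,"tx":0.35,"ty":-0.006,"tz":0,"wx":0,"wy":0,"wz":-0.067},{"grip":0,"tx":0.41,"ty":-0.015,"tz":0,"wx":0,"wy":0,"wz":-0.08},{"grip":0,"tx":0.47,"ty":-0.026,"tz":0,"wx":0,"wy":0,"wz":-0.093},{"grip":0,"tx":0.53,"ty":-0.04,"tz":0,"wx":0,"wy":0,"wz":-0.106},{"grip":0,"tx":0.59,"ty":-0.055,"tz":0,"wx":0,"wy":0,"wz":-0.119}]'

```text
time: 6.18
position: [0.5275, -0.1666, 0.1809]
ee_rot: [-3.139, -0.003, 1.4]
ft_force: [-0.3, -1.0, -1.2]
opening: 0.004
```

```bash
python3 snap.py 3 wrist top
```

```text
6.1833 [ 0.5275 -0.1666  0.1809] [-3.1394 -0.0027  1.4002] [-0.302  -1.0047 -1.172 ]
```

View pics/wrist3.png

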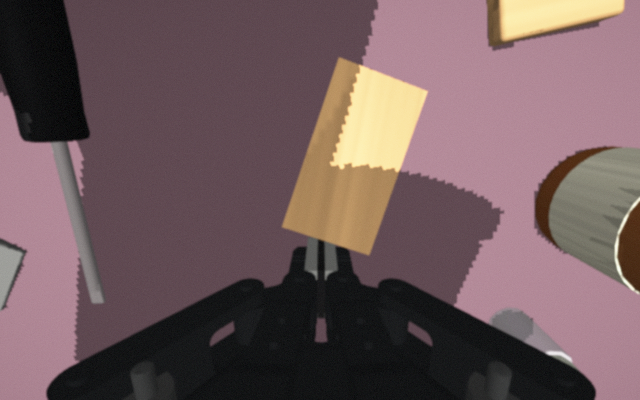

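View pics/top3.png

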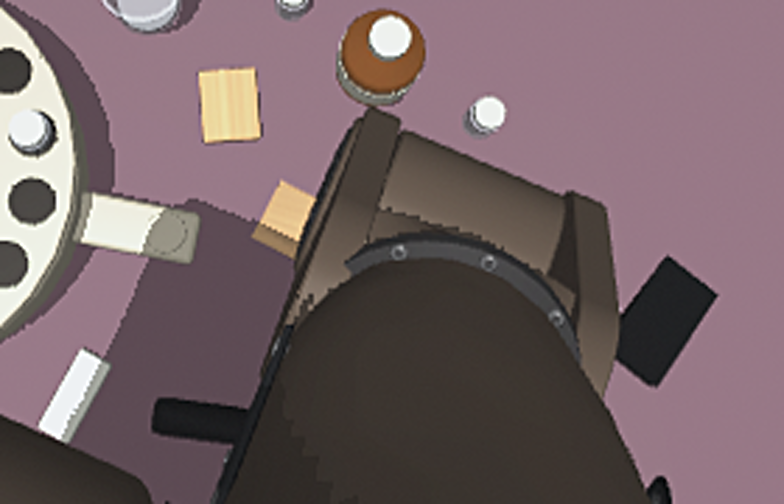

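The wedge did not turn with the tool. The shut tips act almost as a single point: in the wrist view the wedge is skewed about 18°, with its back corners at (283,227) and (370,254). I'll back off, spread the fingers for two-point contact and re-align.

```bash
cat > wr.py <<'E'
import sys
from h import *
np.set_printoptions(precision=4,suppress=True)
def wrist_plane(s,pos,rot,u,v,h):
    K=s["intrinsics"];T=s["tool_from_camera"];Rt=Ro.from_euler('xyz',rot).as_matrix()
    o=Rt@T[:3,3]+pos; d=Rt@T[:3,:3]@np.array([(u-K[0,2])/K[0,0],(v-K[1,2])/K[1,1],1]); return o+(h-o[2])/d[2]*d
def corners(s,lo=(8,70,80)):
    hsv=cv2.cvtColor(s["frame"],cv2.COLOR_RGB2HSV); m=cv2.inRange(hsv,lo,(28,255,255))
    m=cv2.morphologyEx(m,cv2.MORPH_OPEN,np.ones((3,3)))
    m[:, :200]=0; m[:, 470:]=0
    c=max(cv2.findContours(m,0,1)[0],key=cv2.contourArea); return cv2.approxPolyN(c,4)[0]
def wedge(s,pos,rot,b):
    b=b[np.argsort(b[:,1])]; C=[wrist_plane(s,pos,rot,*p,h) for p,h in zip(b,[.003,.003,.02,.02])]
    C=np.array(C); print(b.tolist());print(C)
    th,tk=C[:2].mean(0),C[2:].mean(0); d=(th-tk)[:2]
    print("len",np.linalg.norm(d),"widths",np.linalg.norm(C[0]-C[1]),np.linalg.norm(C[2]-C[3]))
    y=np.arctan2(d[1],d[0]); c=tk[:2]+.04*d/np.linalg.norm(d); f=np.array([.5515,-.019])-c; u=np.array([np.cos(y),np.sin(y)])
    print("centre",c,"yaw",np.degrees(y),"back mid",tk,"foot in wedge",f@u,f@[-u[1],u[0]])
E
python3 - <<'E'
from wr import *
s=load("wrist3.npz"); wedge(s,np.array([.5275,-.1666,.1809]),[-3.1394,-.0027,1.4002],corners(s))
s=load("wrist2.npz"); wedge(s,np.array([.5082,-.2232,.1808]),[-3.1391,-.0021,1.1479],corners(s))
E
```

```text
[[338, 56], [428, 90], [281, 227], [369, 256]]
[[ 0.5513 -0.0719  0.003 ]
 [ 0.5903 -0.0934  0.003 ]
 [ 0.5124 -0.1424  0.02  ]
 [ 0.551  -0.1642  0.02  ]]
len 0.08072421572937208 widths 0.044532563912716414 0.04438356131444296
centre [ 0.5511 -0.1183] yaw 61.02115457030972 back mid [ 0.5317 -0.1533  0.02  ] foot in wedge 0.08706463547871594 0.04774416497580214
[[279, 65], [377, 66], [279, 243], [373, 244]]
[[ 0.5284 -0.1299  0.003 ]
 [ 0.569  -0.1486  0.003 ]
 [ 0.4947 -0.2028  0.02  ]
 [ 0.5352 -0.2216  0.02  ]]
len 0.08037955895399818 widths 0.04464644786802447 0.04465451705732016
centre [ 0.5318 -0.1759] yaw 65.19322125502072 back mid [ 0.515  -0.2122  0.02  ] foot in wedge 0.15071228910156953 0.047912205042793525
```

apply_moves --increments '[{"grip":0,"tx":-0.06,"ty":0,"tz":0,"wx":0,"wy":0,"wz":0},{"grip":0,"tx":-0.08,"ty":0,"tz":-0.15,"wx":0,"wy":0,"wz":0},{"grip":0,"tx":-0.08,"ty":0,"tz":-0.3,"wx":0,"wy":0,"wz":0},{"grip":64,"tx":-0.05,"ty":0.01,"tz":-0.45,"wx":0,"wy":0,"wz":0.02},{"grip":64,"tx":0,"ty":0.02,"tz":-0.45,"wx":0,"wy":0,"wz":0.05},{"grip":64,"tx":0.08,"ty":0.04,"tz":-0.45,"wx":0,"wy":0,"wz":0.08},{"grip":64,"tx":0.16,"ty":0.06,"tz":-0.45,"wx":0,"wy":0,"wz":0.11},{"grip":64,"tx":0.24,"ty":0.08,"tz":-0.45,"wx":0,"wy":0,"wz":0.14},{"grip":64,"tx":0.33,"ty":0.085,"tz":-0.45,"wx":0,"wy":0,"wz":0.16},{"grip":64,"tx":0.33,"ty":0.085,"tz":-0.45,"wx":0,"wy":0,"wz":0.16}]'

```text
time: 7.12
position: [0.5416, -0.135, 0.226]
ee_rot: [-3.138, -0.002, 1.063]
ft_force: [-0.1, -0.7, -0.4]
opening: 0.64
```

```bash
python3 snap.py 4 wrist
```

```text
7.1167 [ 0.5416 -0.135   0.226 ] [-3.1384 -0.0019  1.063 ] [-0.104  -0.7094 -0.3516]
```

View pics/wrist4.png

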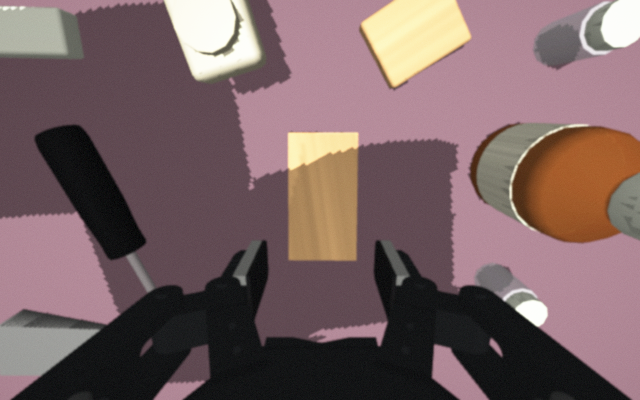

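Run:
```python
from wr import *
s=load("wrist4.npz"); s["frame"][:120]=0
wedge(s,np.array([.5416,-.135,.226]),[-3.1384,-.0019,1.063],corners(s))
# boss top check
for q in [(210,25)]: print(wrist_plane(s,np.array([.5416,-.135,.226]),[-3.1384,-.0019,1.063],*q,.06))
```

```text
[[358, 132], [288, 132], [356, 260], [288, 260]]
[[ 0.5907 -0.0926  0.003 ]
 [ 0.5521 -0.0711  0.003 ]
 [ 0.5511 -0.1626  0.02  ]
 [ 0.5124 -0.1411  0.02  ]]
len 0.0804136502248044 widths 0.04418347771956897 0.04425212174993995
centre [ 0.5515 -0.117 ] yaw 60.48145778144408 back mid [ 0.5318 -0.1518  0.02  ] foot in wedge 0.08531159002524066 0.04826445578283291
[ 0.5533 -0.0195  0.06  ]
```

apply_moves --increments '[{"grip":64,"tx":0,"ty":0,"tz":0.1,"wx":0,"wy":0,"wz":0},{"grip":64,"tx":0,"ty":0,"tz":0.2,"wx":0,"wy":0,"wz":0},{"grip":64,"tx":0,"ty":0,"tz":0.3,"wx":0,"wy":0,"wz":0},{"grip":64,"tx":0,"ty":0,"tz":0.4,"wx":0,"wy":0,"wz":0},{"grip":64,"tx":0,"ty":0,"tz":0.46,"wx":0,"wy":0,"wz":0},{"grip":64,"tx":0,"ty":0,"tz":0.51,"wx":0,"wy":0,"wz":0},{"grip":64,"tx":0,"ty":0,"tz":0.51,"wx":0,"wy":0,"wz":0},{"grip":58,"tx":0,"ty":0,"tz":0.51,"wx":0,"wy":0,"wz":0},{"grip":55,"tx":0,"ty":0,"tz":0.51,"wx":0,"wy":0,"wz":0},{"grip":55,"tx":0,"ty":0,"tz":0.51,"wx":0,"wy":0,"wz":0}]'

```text
time: 8.0
position: [0.5415, -0.1354, 0.1754]
ee_rot: [-3.139, -0.002, 1.066]
ft_force: [0.1, -0.8, -0.5]
opening: 0.554
```

```bash
python3 snap.py 5 wrist side
```

```text
8.0 [ 0.5415 -0.1354  0.1754] [-3.1392 -0.002   1.0659] [ 0.0932 -0.8183 -0.5093]
```

View pics/wrist5.png

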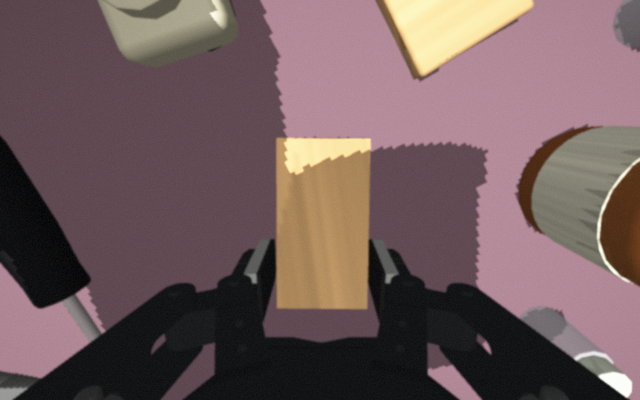

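View pics/side5.png

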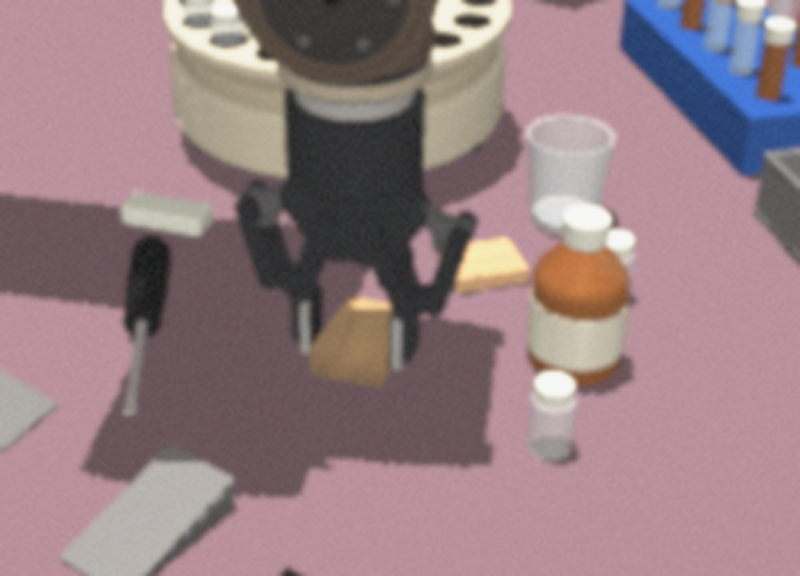

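The wedge is centred between the pads with about 1.5 mm of slack on each side. Next I'll turn it within the cage.

apply_moves --increments '[{"grip":55,"tx":0,"ty":-0.01,"tz":0,"wx":0,"wy":0,"wz":-0.02},{"grip":55,"tx":0,"ty":-0.02,"tz":0,"wx":0,"wy":0,"wz":-0.04},{"grip":55,"tx":0,"ty":-0.03,"tz":0,"wx":0,"wy":0,"wz":-0.06},{"grip":55,"tx":-0.01,"ty":-0.04,"tz":0,"wx":0,"wy":0,"wz":-0.085},{"grip":55,"tx":-0.01,"ty":-0.05,"tz":0,"wx":0,"wy":0,"wz":-0.11},{"grip":55,"tx":-0.02,"ty":-0.06,"tz":0,"wx":0,"wy":0,"wz":-0.135},{"grip":55,"tx":-0.02,"ty":-0.07,"tz":0,"wx":0,"wy":0,"wz":-0.16},{"grip":55,"tx":-0.03,"ty":-0.08,"tz":0,"wx":0,"wy":0,"wz":-0.18},{"grip":55,"tx":-0.03,"ty":-0.09,"tz":0,"wx":0,"wy":0,"wz":-0.19},{"grip":55,"tx":-0.03,"ty":-0.09,"tz":0,"wx":0,"wy":0,"wz":-0.19}]'

```text
time: 8.93
position: [0.5321, -0.1336, 0.1756]
ee_rot: [-3.141, -0.003, 1.464]
ft_force: [0.3, -0.4, 0.3]
opening: 0.549
```

```bash
python3 snap.py 6 wrist
python3 - <<'E'
from wr import *
from station import get_obs
o=get_obs()
s=load("wrist6.npz"); s["frame"][:120]=0
wedge(s,o["position"],o["ee_rot"],corners(s))
E
```

```text
8.9333 [ 0.5321 -0.1336  0.1756] [-3.1406 -0.0026  1.4644] [ 0.3371 -0.3618  0.3009]
[[289, 128], [384, 140], [270, 300], [362, 309]]
[[ 0.5244 -0.0665  0.003 ]
 [ 0.568  -0.0767  0.003 ]
 [ 0.506  -0.1452  0.02  ]
 [ 0.5499 -0.155   0.02  ]]
len 0.08056127489628807 widths 0.044754500990180246 0.04494475064412373
centre [ 0.537  -0.1111] yaw 76.9123774201365 back mid [ 0.5279 -0.1501  0.02  ] foot in wedge 0.09300736732801863 0.006741953864342099
```

View pics/wrist6.png

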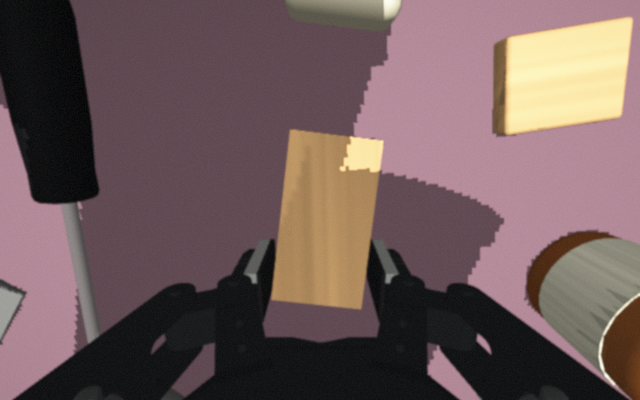

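apply_moves --increments '[{"grip":55,"tx":0,"ty":0,"tz":0,"wx":0,"wy":0,"wz":-0.012},{"grip":55,"tx":0,"ty":0,"tz":0,"wx":0,"wy":0,"wz":-0.024},{"grip":55,"tx":0,"ty":0,"tz":0,"wx":0,"wy":0,"wz":-0.036},{"grip":55,"tx":0,"ty":0,"tz":0,"wx":0,"wy":0,"wz":-0.036},{"grip":60,"tx":0,"ty":0,"tz":0,"wx":0,"wy":0,"wz":-0.02},{"grip":64,"tx":0,"ty":0,"tz":0,"wx":0,"wy":0,"wz":0},{"grip":64,"tx":0,"ty":0,"tz":-0.12,"wx":0,"wy":0,"wz":0.02},{"grip":64,"tx":0,"ty":0,"tz":-0.25,"wx":0,"wy":0,"wz":0.02},{"grip":64,"tx":0,"ty":0,"tz":-0.37,"wx":0,"wy":0,"wz":0.02},{"grip":64,"tx":0,"ty":0,"tz":-0.45,"wx":0,"wy":0,"wz":0.02}]'

```text
time: 9.82
position: [0.5323, -0.1337, 0.2216]
ee_rot: [-3.141, -0.002, 1.421]
ft_force: [0.8, 0.5, -0.3]
opening: 0.642
```

```bash
python3 snap.py 7 wrist
python3 - <<'E'
from wr import *
from station import get_obs
o=get_obs()
s=load("wrist7.npz"); s["frame"][:110]=0
wedge(s,o["position"],o["ee_rot"],corners(s))
E
```

```text
9.8167 [ 0.5323 -0.1337  0.2216] [-3.141  -0.0024  1.4206] [ 0.7513  0.4982 -0.2636]
[[357, 128], [285, 128], [356, 260], [285, 260]]
[[ 0.5643 -0.0741  0.003 ]
 [ 0.5203 -0.0675  0.003 ]
 [ 0.5522 -0.1545  0.02  ]
 [ 0.5074 -0.1477  0.02  ]]
len 0.08123019082458513 widths 0.04447851462121359 0.04529600977125073
centre [ 0.536  -0.1115] yaw 81.13979785846774 back mid [ 0.5298 -0.1511  0.02  ] foot in wedge 0.09383316160330377 -0.0010749489246123646
```

View pics/wrist7.png

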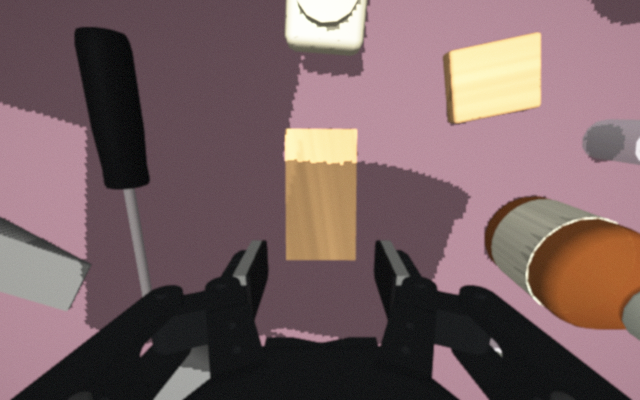

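The wedge now points straight at the foot: 94 mm short, about 1 mm off line. I'll go behind it with two spread fingertips.

apply_moves --increments '[{"grip":30,"tx":-0.08,"ty":0,"tz":0,"wx":0,"wy":0,"wz":0},{"grip":30,"tx":-0.18,"ty":0,"tz":0,"wx":0,"wy":0,"wz":0},{"grip":30,"tx":-0.28,"ty":0,"tz":0,"wx":0,"wy":0,"wz":0},{"grip":30,"tx":-0.38,"ty":0,"tz":0,"wx":0,"wy":0,"wz":0},{"grip":30,"tx":-0.46,"ty":0,"tz":0.05,"wx":0,"wy":0,"wz":0},{"grip":30,"tx":-0.48,"ty":0,"tz":0.15,"wx":0,"wy":0,"wz":0},{"grip":30,"tx":-0.48,"ty":0,"tz":0.27,"wx":0,"wy":0,"wz":0},{"grip":30,"tx":-0.48,"ty":0,"tz":0.38,"wx":0,"wy":0,"wz":0},{"grip":30,"tx":-0.48,"ty":0,"tz":0.45,"wx":0,"wy":0,"wz":0},{"grip":30,"tx":-0.48,"ty":0,"tz":0.45,"wx":0,"wy":0,"wz":0}]'

```text
time: 10.7
position: [0.5251, -0.1806, 0.1753]
ee_rot: [-3.139, -0.003, 1.421]
ft_force: [-0.5, 0.7, -0.5]
opening: 0.301
```

apply_moves --increments '[{"grip":30,"tx":0.04,"ty":0,"tz":0,"wx":0,"wy":0,"wz":0},{"grip":30,"tx":0.08,"ty":0,"tz":0,"wx":0,"wy":0,"wz":0},{"grip":30,"tx":0.12,"ty":0,"tz":0,"wx":0,"wy":0,"wz":0},{"grip":30,"tx":0.16,"ty":0,"tz":0,"wx":0,"wy":0,"wz":0},{"grip":30,"tx":0.2,"ty":0,"tz":0,"wx":0,"wy":0,"wz":0},{"grip":30,"tx":0.24,"ty":0,"tz":0,"wx":0,"wy":0,"wz":0},{"grip":30,"tx":0.28,"ty":0,"tz":0,"wx":0,"wy":0,"wz":0},{"grip":30,"tx":0.32,"ty":0,"tz":0,"wx":0,"wy":0,"wz":0},{"grip":30,"tx":0.36,"ty":0,"tz":0,"wx":0,"wy":0,"wz":0},{"grip":30,"tx":0.4,"ty":0,"tz":0,"wx":0,"wy":0,"wz":0}]'

```text
time: 11.53
position: [0.5311, -0.1407, 0.1755]
ee_rot: [-3.14, -0.003, 1.421]
ft_force: [-0.3, -0.8, 1.0]
opening: 0.297
```

```bash
python3 snap.py 8 wrist
python3 - <<'E'
from wr import *
from station import get_obs
o=get_obs()
s=load("wrist8.npz"); s["frame"][:40]=0
wedge(s,o["position"],o["ee_rot"],corners(s))
E
```

```text
11.5333 [ 0.5311 -0.1407  0.1755] [-3.1395 -0.0031  1.4212] [-0.3062 -0.8391  0.9813]
[[372, 64], [270, 65], [272, 249], [369, 249]]
[[ 0.5668 -0.0512  0.003 ]
 [ 0.5225 -0.0449  0.003 ]
 [ 0.5105 -0.1242  0.02  ]
 [ 0.5544 -0.1307  0.02  ]]
len 0.08034018516393984 widths 0.044767125259956755 0.044423678158387596
centre [ 0.5385 -0.0879] yaw 81.29068206303842 back mid [ 0.5325 -0.1275  0.02  ] foot in wedge 0.07008948569047165 -0.0023914083449507657
```

View pics/wrist8.png

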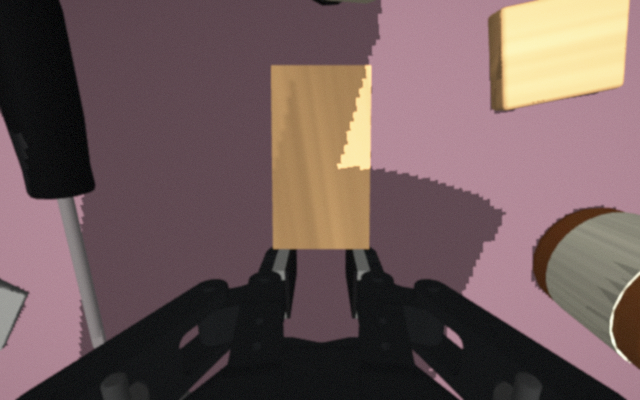

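Contact is square on both tips. The foot is 70 mm ahead, so 47 mm remain. I'll push 38 mm, then go slowly with force readings.

apply_moves --increments '[{"grip":30,"tx":0.04,"ty":0,"tz":0,"wx":0,"wy":0,"wz":0},{"grip":30,"tx":0.08,"ty":0,"tz":0,"wx":0,"wy":0,"wz":0},{"grip":30,"tx":0.12,"ty":0,"tz":0,"wx":0,"wy":0,"wz":0},{"grip":30,"tx":0.16,"ty":0,"tz":0,"wx":0,"wy":0,"wz":0},{"grip":30,"tx":0.2,"ty":0,"tz":0,"wx":0,"wy":0,"wz":0},{"grip":30,"tx":0.24,"ty":0,"tz":0,"wx":0,"wy":0,"wz":0},{"grip":30,"tx":0.28,"ty":0,"tz":0,"wx":0,"wy":0,"wz":0},{"grip":30,"tx":0.32,"ty":0,"tz":0,"wx":0,"wy":0,"wz":0},{"grip":30,"tx":0.36,"ty":0,"tz":0,"wx":0,"wy":0,"wz":0},{"grip":30,"tx":0.38,"ty":0,"tz":0,"wx":0,"wy":0,"wz":0}]'

```text
time: 12.42
position: [0.5368, -0.102, 0.1756]
ee_rot: [-3.139, -0.003, 1.422]
ft_force: [-0.7, -1.1, -0.9]
opening: 0.296
```

apply_moves --increments '[{"grip":30,"tx":0.005,"ty":0,"tz":0,"wx":0,"wy":0,"wz":0},{"grip":30,"tx":0.01,"ty":0,"tz":0,"wx":0,"wy":0,"wz":0},{"grip":30,"tx":0.015,"ty":0,"tz":0,"wx":0,"wy":0,"wz":0},{"grip":30,"tx":0.02,"ty":0,"tz":0,"wx":0,"wy":0,"wz":0},{"grip":30,"tx":0.025,"ty":0,"tz":0,"wx":0,"wy":0,"wz":0},{"grip":30,"tx":0.03,"ty":0,"tz":0,"wx":0,"wy":0,"wz":0},{"grip":30,"tx":0.035,"ty":0,"tz":0,"wx":0,"wy":0,"wz":0},{"grip":30,"tx":0.04,"ty":0,"tz":0,"wx":0,"wy":0,"wz":0},{"grip":30,"tx":0.045,"ty":0,"tz":0,"wx":0,"wy":0,"wz":0},{"grip":30,"tx":0.05,"ty":0,"tz":0,"wx":0,"wy":0,"wz":0}]'

```text
time: 13.25
position: [0.5376, -0.097, 0.1756]
ee_rot: [-3.139, -0.003, 1.422]
ft_force: [0.6, 0.0, 0.6]
opening: 0.298
```

```bash
python3 snap.py 9 wrist side
```

```text
13.25 [ 0.5376 -0.097   0.1756] [-3.1391 -0.0032  1.4218] [0.6014 0.0075 0.5968]
```

View pics/wrist9.png

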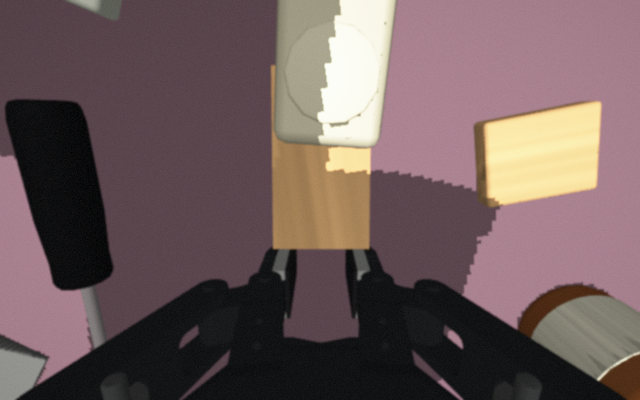

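View pics/side9.png

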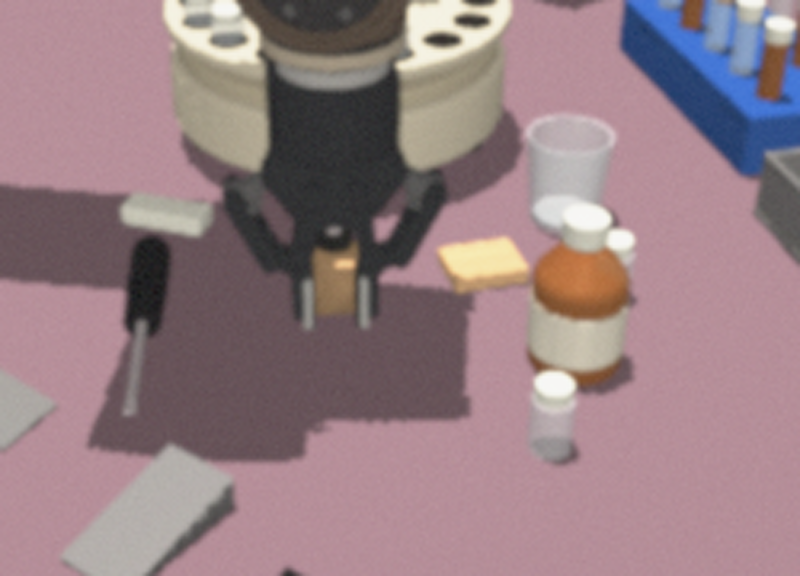

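Wrist view: the wedge runs under the boss, which is at (333,75). Estimated foot position is 26 mm ahead and there is no force yet. I'll continue in small steps.

apply_moves --increments '[{"grip":30,"tx":0.005,"ty":0,"tz":0,"wx":0,"wy":0,"wz":0},{"grip":30,"tx":0.01,"ty":0,"tz":0,"wx":0,"wy":0,"wz":0},{"grip":30,"tx":0.015,"ty":0,"tz":0,"wx":0,"wy":0,"wz":0},{"grip":30,"tx":0.02,"ty":0,"tz":0,"wx":0,"wy":0,"wz":0},{"grip":30,"tx":0.025,"ty":0,"tz":0,"wx":0,"wy":0,"wz":0},{"grip":30,"tx":0.025,"ty":0,"tz":0,"wx":0,"wy":0,"wz":0},{"grip":30,"tx":0.025,"ty":0,"tz":0,"wx":0,"wy":0,"wz":0},{"grip":30,"tx":0.025,"ty":0,"tz":0,"wx":0,"wy":0,"wz":0},{"grip":30,"tx":0.025,"ty":0,"tz":0,"wx":0,"wy":0,"wz":0},{"grip":30,"tx":0.025,"ty":0,"tz":0,"wx":0,"wy":0,"wz":0}]'

```text
time: 14.18
position: [0.5379, -0.0945, 0.1756]
ee_rot: [-3.139, -0.003, 1.422]
ft_force: [0.3, 0.1, -0.8]
opening: 0.299
```

apply_moves --increments '[{"grip":30,"tx":0.005,"ty":0,"tz":0,"wx":0,"wy":0,"wz":0},{"grip":30,"tx":0.01,"ty":0,"tz":0,"wx":0,"wy":0,"wz":0},{"grip":30,"tx":0.015,"ty":0,"tz":0,"wx":0,"wy":0,"wz":0},{"grip":30,"tx":0.015,"ty":0,"tz":0,"wx":0,"wy":0,"wz":0},{"grip":30,"tx":0.015,"ty":0,"tz":0,"wx":0,"wy":0,"wz":0},{"grip":30,"tx":0.015,"ty":0,"tz":0,"wx":0,"wy":0,"wz":0},{"grip":30,"tx":0.015,"ty":0,"tz":0,"wx":0,"wy":0,"wz":0},{"grip":30,"tx":0.015,"ty":0,"tz":0,"wx":0,"wy":0,"wz":0},{"grip":30,"tx":0.015,"ty":0,"tz":0,"wx":0,"wy":0,"wz":0},{"grip":30,"tx":0.015,"ty":0,"tz":0,"wx":0,"wy":0,"wz":0}]'

```text
time: 15.02
position: [0.5382, -0.0931, 0.1756]
ee_rot: [-3.139, -0.003, 1.422]
ft_force: [-0.9, 0.2, -0.6]
opening: 0.301
```

apply_moves --increments '[{"grip":30,"tx":0,"ty":0,"tz":0,"wx":0,"wy":0,"wz":0},{"grip":30,"tx":0,"ty":0,"tz":0,"wx":0,"wy":0,"wz":0},{"grip":30,"tx":0.002,"ty":0,"tz":0,"wx":0,"wy":0,"wz":0},{"grip":30,"tx":0.004,"ty":0,"tz":0,"wx":0,"wy":0,"wz":0},{"grip":30,"tx":0.006,"ty":0,"tz":0,"wx":0,"wy":0,"wz":0},{"grip":30,"tx":0.008,"ty":0,"tz":0,"wx":0,"wy":0,"wz":0},{"grip":30,"tx":0.01,"ty":0,"tz":0,"wx":0,"wy":0,"wz":0},{"grip":30,"tx":0.012,"ty":0,"tz":0,"wx":0,"wy":0,"wz":0},{"grip":30,"tx":0.014,"ty":0,"tz":0,"wx":0,"wy":0,"wz":0},{"grip":30,"tx":0.016,"ty":0,"tz":0,"wx":0,"wy":0,"wz":0}]'

```text
time: 15.85
position: [0.5384, -0.0915, 0.1756]
ee_rot: [-3.139, -0.003, 1.422]
ft_force: [0.1, -1.5, -0.5]
opening: 0.301
```

```bash
python3 snap.py 10 wrist
python3 - <<'E'
from wr import *
from station import get_obs
o=get_obs()
s=load("wrist10.npz"); 
p,r=o["position"],o["ee_rot"]
a,b=wrist_plane(s,p,r,270,248,.02),wrist_plane(s,p,r,370,248,.02); print(a,b,(a+b)/2)
g=cv2.cvtColor(s["frame"][0:160,250:420],cv2.COLOR_RGB2GRAY)
cv2.imwrite("pics/b10.png",cv2.resize(s["frame"][0:270,240:420],None,fx=2.2,fy=2.2)[:,:,::-1])
E
```

```text
15.85 [ 0.5384 -0.0915  0.1756] [-3.1392 -0.0032  1.4218] [ 0.0665 -1.4636 -0.4915]
[ 0.517 -0.075  0.02 ] [ 0.5623 -0.0818  0.02  ] [ 0.5396 -0.0784  0.02  ]
```

View pics/b10.png

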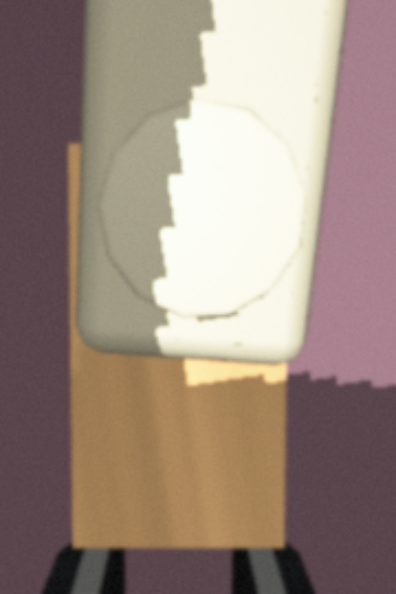

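Run:
```python
from wr import *
from station import get_obs
o=get_obs(); p,r=o["position"],o["ee_rot"]
s=load("wrist10.npz"); b=wrist_plane(s,p,r,331.4,95.5,.06); m=np.array([.5396,-.0784]); u=np.array([np.cos(r[2]),np.sin(r[2])])
d=b[:2]-m; print(b,d@u-.04,d@[-u[1],u[0]], (np.array([.5515,-.019])-m)@u-.04)
```

```text
[ 0.5524 -0.0158  0.06  ] 0.02379661665060754 -0.0033661553358356514 0.020508422099555994
```

apply_moves --increments '[{"grip":30,"tx":0.002,"ty":0,"tz":0,"wx":0,"wy":0,"wz":0},{"grip":30,"tx":0.004,"ty":0,"tz":0,"wx":0,"wy":0,"wz":0},{"grip":30,"tx":0.006,"ty":0,"tz":0,"wx":0,"wy":0,"wz":0},{"grip":30,"tx":0.008,"ty":0,"tz":0,"wx":0,"wy":0,"wz":0},{"grip":30,"tx":0.008,"ty":0,"tz":0,"wx":0,"wy":0,"wz":0},{"grip":30,"tx":0.008,"ty":0,"tz":0,"wx":0,"wy":0,"wz":0},{"grip":30,"tx":0.01,"ty":0,"tz":0,"wx":0,"wy":0,"wz":0},{"grip":30,"tx":0.012,"ty":0,"tz":0,"wx":0,"wy":0,"wz":0},{"grip":30,"tx":0.014,"ty":0,"tz":0,"wx":0,"wy":0,"wz":0},{"grip":30,"tx":0.016,"ty":0,"tz":0,"wx":0,"wy":0,"wz":0}]'

```text
time: 16.73
position: [0.5387, -0.0901, 0.1756]
ee_rot: [-3.139, -0.003, 1.422]
ft_force: [-1.8, -7.6, -2.0]
opening: 0.301
```

Force has risen to 7.6 N with the foot about 22 mm ahead, so it is getting snug. One more small nudge.

apply_moves --increments '[{"grip":30,"tx":0.003,"ty":0,"tz":0,"wx":0,"wy":0,"wz":0},{"grip":30,"tx":0.005,"ty":0,"tz":0,"wx":0,"wy":0,"wz":0},{"grip":30,"tx":0.005,"ty":0,"tz":0,"wx":0,"wy":0,"wz":0},{"grip":30,"tx":0.005,"ty":0,"tz":0,"wx":0,"wy":0,"wz":0},{"grip":30,"tx":0.005,"ty":0,"tz":0,"wx":0,"wy":0,"wz":0},{"grip":30,"tx":0.005,"ty":0,"tz":0,"wx":0,"wy":0,"wz":0},{"grip":30,"tx":0.005,"ty":0,"tz":0,"wx":0,"wy":0,"wz":0},{"grip":30,"tx":0.005,"ty":0,"tz":0,"wx":0,"wy":0,"wz":0},{"grip":30,"tx":0.005,"ty":0,"tz":0,"wx":0,"wy":0,"wz":0},{"grip":30,"tx":0.005,"ty":0,"tz":0,"wx":0,"wy":0,"wz":0}]'

```text
time: 17.57
position: [0.5387, -0.09, 0.1756]
ee_rot: [-3.139, -0.003, 1.422]
ft_force: [-1.2, -7.2, -0.5]
opening: 0.302
```

apply_moves --increments '[{"grip":30,"tx":0.006,"ty":0,"tz":0,"wx":0,"wy":0,"wz":0},{"grip":30,"tx":0.01,"ty":0,"tz":0,"wx":0,"wy":0,"wz":0},{"grip":30,"tx":0.014,"ty":0,"tz":0,"wx":0,"wy":0,"wz":0},{"grip":30,"tx":0.014,"ty":0,"tz":0,"wx":0,"wy":0,"wz":0},{"grip":30,"tx":0.014,"ty":0,"tz":0,"wx":0,"wy":0,"wz":0},{"grip":30,"tx":0.014,"ty":0,"tz":0,"wx":0,"wy":0,"wz":0},{"grip":30,"tx":0.014,"ty":0,"tz":0,"wx":0,"wy":0,"wz":0},{"grip":30,"tx":0.014,"ty":0,"tz":0,"wx":0,"wy":0,"wz":0},{"grip":30,"tx":0.014,"ty":0,"tz":0,"wx":0,"wy":0,"wz":0},{"grip":30,"tx":0.014,"ty":0,"tz":0,"wx":0,"wy":0,"wz":0}]'

```text
time: 18.4
position: [0.5389, -0.0893, 0.1756]
ee_rot: [-3.14, -0.002, 1.422]
ft_force: [-3.2, -11.0, -0.9]
opening: 0.298
```

Snug at 11 N with almost no movement. Backing straight off and lifting.

apply_moves --increments '[{"grip":30,"tx":-0.05,"ty":0,"tz":0,"wx":0,"wy":0,"wz":0},{"grip":30,"tx":-0.15,"ty":0,"tz":0,"wx":0,"wy":0,"wz":0},{"grip":30,"tx":-0.25,"ty":0,"tz":0,"wx":0,"wy":0,"wz":0},{"grip":30,"tx":-0.3,"ty":0,"tz":-0.1,"wx":0,"wy":0,"wz":0},{"grip":30,"tx":-0.3,"ty":0,"tz":-0.25,"wx":0,"wy":0,"wz":0},{"grip":0,"tx":-0.3,"ty":0,"tz":-0.4,"wx":0,"wy":0,"wz":0},{"grip":0,"tx":-0.3,"ty":0,"tz":-0.6,"wx":0,"wy":0,"wz":0},{"grip":0,"tx":-0.3,"ty":0,"tz":-0.8,"wx":0,"wy":0,"wz":0},{"grip":0,"tx":-0.3,"ty":0,"tz":-0.95,"wx":0,"wy":0,"wz":0},{"grip":0,"tx":-0.3,"ty":0,"tz":-0.95,"wx":0,"wy":0,"wz":0}]'

```text
time: 19.23
position: [0.5348, -0.1197, 0.274]
ee_rot: [3.139, -0.001, 1.422]
ft_force: [0.9, -0.5, 1.6]
opening: -0.001
```

```bash
python3 snap.py 11 wrist side
```

```text
19.2333 [ 0.5348 -0.1197  0.274 ] [ 3.139  -0.0012  1.4216] [ 0.9214 -0.4594  1.56  ]
```

View pics/wrist11.png

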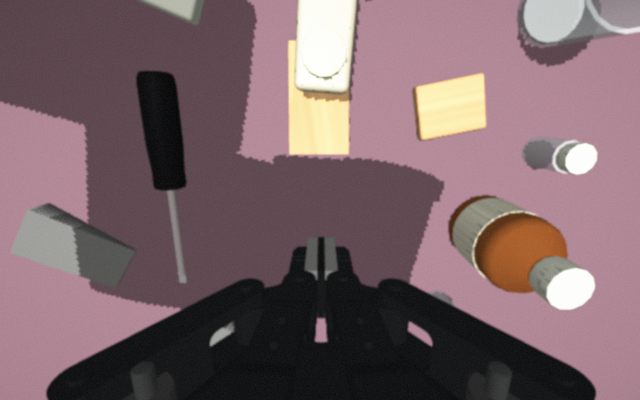

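View pics/side11.png

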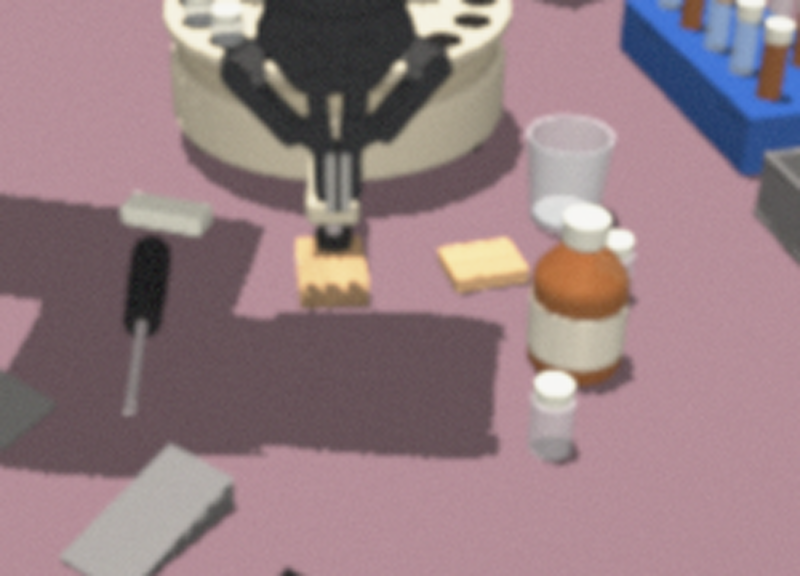

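Run:
```python
from wr import *
s=load("top0.npz"); v,u=np.mgrid[110:270,90:260]; P=pts(s,u.ravel(),v.ravel())
k=(P[:,2]>.1)&(P[:,2]<.3); print(P[k,2].max(), np.percentile(P[k,2],[50,99,99.9]))
q=P[k&(P[:,1]<.11)]; print(np.sort(q[:,2])[-20:])
s=load("wrist11.npz"); s["frame"][:, :285]=0
p,r=[.5348,-.1197,.274],[3.139,-.0012,1.4216]
b=wrist_plane(s,p,r,325,52,.06); a=wrist_plane(s,p,r,289,155,.02);c=wrist_plane(s,p,r,349.5,155,.02); t=wrist_plane(s,p,r,289,40,.003)
print(b,a,c,t); m=(a+c)[:2]/2; d=(t-a)[:2]; d/=np.linalg.norm(d); f=b[:2]-m; print(f@d-.04, f@[-d[1],d[0]])
```

```text
0.13588094441624055 [0.1087 0.1323 0.1338]
[0.1332 0.1333 0.1334 0.1334 0.1334 0.1336 0.1336 0.1337 0.1337 0.1338
 0.1338 0.1338 0.1339 0.1339 0.1339 0.1339 0.1343 0.1343 0.1346 0.1359]
[ 0.5534 -0.0161  0.06  ] [ 0.5182 -0.0744  0.02  ] [ 0.563  -0.0812  0.02  ] [0.531  0.0058 0.003 ]
0.022988057218189605 -0.002858092290423979
```

The foot is 23.0 mm ahead and 3 mm off line, which matches snug. Moving above the boss at about (0.553, -0.017).

apply_moves --increments '[{"grip":0,"tx":0.1,"ty":0,"tz":0,"wx":0,"wy":0,"wz":0},{"grip":0,"tx":0.22,"ty":0.01,"tz":0,"wx":0,"wy":0,"wz":0},{"grip":0,"tx":0.34,"ty":0.01,"tz":0,"wx":0,"wy":0,"wz":0},{"grip":0,"tx":0.47,"ty":0.01,"tz":0,"wx":0,"wy":0,"wz":0},{"grip":0,"tx":0.6,"ty":0.02,"tz":0,"wx":0,"wy":0,"wz":0},{"grip":0,"tx":0.72,"ty":0.02,"tz":0.02,"wx":0,"wy":0,"wz":0},{"grip":0,"tx":0.84,"ty":0.02,"tz":0.06,"wx":0,"wy":0,"wz":0},{"grip":0,"tx":0.94,"ty":0.02,"tz":0.12,"wx":0,"wy":0,"wz":0},{"grip":0,"tx":1,"ty":0.02,"tz":0.2,"wx":0,"wy":0,"wz":0},{"grip":0,"tx":1,"ty":0.02,"tz":0.25,"wx":0,"wy":0,"wz":0}]'

```text
time: 20.17
position: [0.5512, -0.0195, 0.2452]
ee_rot: [-3.14, -0.002, 1.423]
ft_force: [-0.0, -1.0, -0.7]
opening: -0.003
```

```bash
python3 snap.py 12 side
```

```text
20.1667 [ 0.5512 -0.0195  0.2452] [-3.1399 -0.0019  1.4229] [-0.0265 -0.9727 -0.6673]
```

View pics/side12.png

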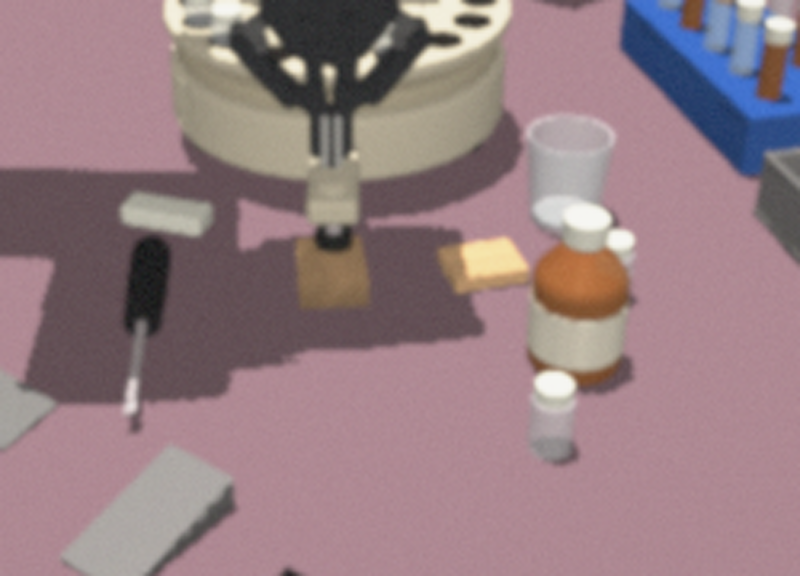

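apply_moves --increments '[{"grip":0,"tx":0.02,"ty":0.01,"tz":0.03,"wx":0,"wy":0,"wz":0},{"grip":0,"tx":0.02,"ty":0.01,"tz":0.06,"wx":0,"wy":0,"wz":0},{"grip":0,"tx":0.02,"ty":0.01,"tz":0.08,"wx":0,"wy":0,"wz":0},{"grip":0,"tx":0.02,"ty":0.01,"tz":0.095,"wx":0,"wy":0,"wz":0},{"grip":0,"tx":0.02,"ty":0.01,"tz":0.105,"wx":0,"wy":0,"wz":0},{"grip":0,"tx":0.02,"ty":0.01,"tz":0.11,"wx":0,"wy":0,"wz":0},{"grip":0,"tx":0.02,"ty":0.01,"tz":0.115,"wx":0,"wy":0,"wz":0},{"grip":0,"tx":0.02,"ty":0.01,"tz":0.12,"wx":0,"wy":0,"wz":0},{"grip":0,"tx":0.02,"ty":0.01,"tz":0.122,"wx":0,"wy":0,"wz":0},{"grip":0,"tx":0.02,"ty":0.01,"tz":0.125,"wx":0,"wy":0,"wz":0}]'

```text
time: 21.05
position: [0.5521, -0.0185, 0.2333]
ee_rot: [-3.14, -0.002, 1.423]
ft_force: [-6.1, -1.1, 19.5]
opening: 0.002
```

Fz is 19.5 N on contact. I'll hold the press for most of a second.

apply_moves --increments '[{"grip":0,"tx":0,"ty":0,"tz":0.006,"wx":0,"wy":0,"wz":0},{"grip":0,"tx":0,"ty":0,"tz":0.006,"wx":0,"wy":0,"wz":0},{"grip":0,"tx":0,"ty":0,"tz":0.006,"wx":0,"wy":0,"wz":0},{"grip":0,"tx":0,"ty":0,"tz":0.006,"wx":0,"wy":0,"wz":0},{"grip":0,"tx":0,"ty":0,"tz":0.006,"wx":0,"wy":0,"wz":0},{"grip":0,"tx":0,"ty":0,"tz":0.006,"wx":0,"wy":0,"wz":0},{"grip":0,"tx":0,"ty":0,"tz":0.006,"wx":0,"wy":0,"wz":0},{"grip":0,"tx":0,"ty":0,"tz":0.006,"wx":0,"wy":0,"wz":0},{"grip":0,"tx":0,"ty":0,"tz":0.006,"wx":0,"wy":0,"wz":0},{"grip":0,"tx":0,"ty":0,"tz":0.006,"wx":0,"wy":0,"wz":0}]'

```text
time: 21.88
position: [0.5522, -0.0186, 0.2335]
ee_rot: [-3.141, -0.001, 1.423]
ft_force: [-2.8, -1.0, 9.9]
opening: -0.004
```

The hold stayed at about 10 N with the tip at 60.5 mm, so the boss did not sink. Backing away.

apply_moves --increments '[{"grip":0,"tx":0,"ty":0,"tz":-0.05,"wx":0,"wy":0,"wz":0},{"grip":0,"tx":0,"ty":0,"tz":-0.15,"wx":0,"wy":0,"wz":0},{"grip":0,"tx":0,"ty":0,"tz":-0.25,"wx":0,"wy":0,"wz":0},{"grip":0,"tx":-0.1,"ty":0,"tz":-0.4,"wx":0,"wy":0,"wz":0},{"grip":0,"tx":-0.2,"ty":0,"tz":-0.5,"wx":0,"wy":0,"wz":0},{"grip":0,"tx":-0.35,"ty":0,"tz":-0.6,"wx":0,"wy":0,"wz":0},{"grip":0,"tx":-0.5,"ty":0,"tz":-0.7,"wx":0,"wy":0,"wz":0},{"grip":0,"tx":-0.65,"ty":0,"tz":-0.8,"wx":0,"wy":0,"wz":0},{"grip":0,"tx":-0.8,"ty":0,"tz":-0.85,"wx":0,"wy":0,"wz":0},{"grip":0,"tx":-0.9,"ty":0,"tz":-0.85,"wx":0,"wy":0,"wz":0}]'

```text
time: 22.72
position: [0.5387, -0.1093, 0.3202]
ee_rot: [3.14, -0.001, 1.422]
ft_force: [-0.2, 0.3, 0.8]
opening: 0.001
```

```bash
python3 snap.py 13 wrist side
```

```text
22.7167 [ 0.5387 -0.1093  0.3202] [ 3.1399 -0.0009  1.4217] [-0.1517  0.2874  0.8203]
```

View pics/wrist13.png

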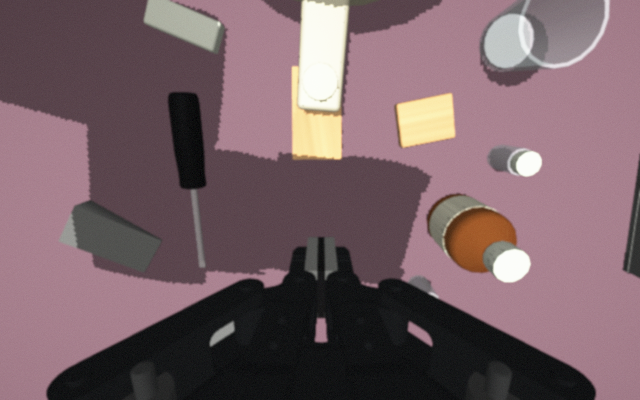

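View pics/side13.png

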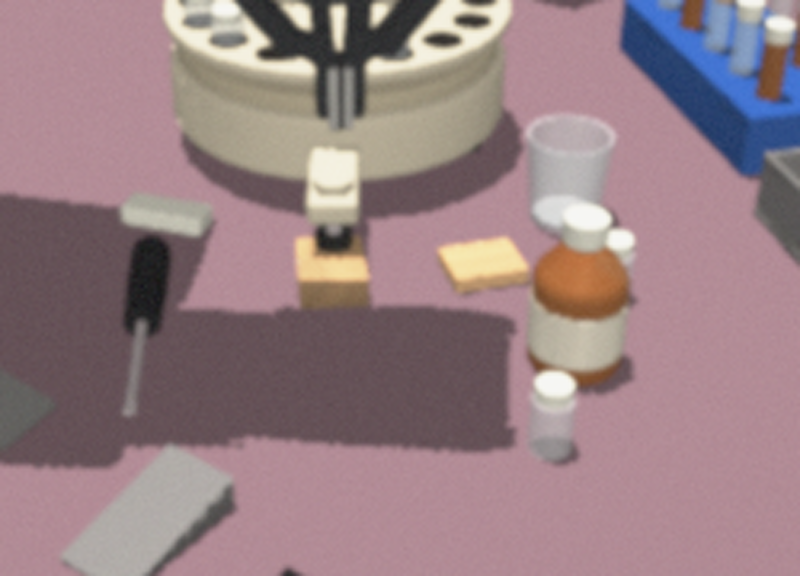

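The wedge stayed under the foot, with its back edge at wrist row 158, and the bystanders are where they were. One last measurement, then I hand the job in.

Run:
```python
from wr import *
s=load("wrist13.npz"); p,r=[.5387,-.1093,.3202],[3.1399,-.0009,1.4217]
b=wrist_plane(s,p,r,321,83,.06); a=wrist_plane(s,p,r,292.5,158.5,.02);c=wrist_plane(s,p,r,342,158.5,.02); u=np.array([np.cos(1.422),np.sin(1.422)])
f=b[:2]-(a+c)[:2]/2; print(b,(a+c)/2,f@u-.04,f@[-u[1],u[0]])
from station import workorder,get_obs
o=get_obs();print(abs(o["joint_velocities"]).max(),o["ft_force"])
print(workorder.sign_off())
```

```text
[ 0.5532 -0.0172  0.06  ] [ 0.5409 -0.0764  0.02  ] 0.020291400715572915 -0.003333895682121673
0.03299032675728765 [ 0.3163 -0.9113 -0.5936]
the job is handed in; nothing more can be done
None
```

The wedge is snug under the outrigger foot, the boss press showed no rocking, and the job is handed in. The sign-off gave no verdict.

- **Alignment:** My first push with shut fingers acted as a single point and skewed the wedge to about 61°. I put one finger on each side of it, not gripped, and turned it flat on the bench until it pointed at the foot. After that I pushed its back face with two spread fingertips.
- **Snug:** Resistance climbed to about 11 N over the last 2 mm.
- **Press on the boss:** I read 19.5 N on contact and about 10 N at the end of a 0.8 s hold. The fingertips stayed about 60.5 mm above the bench, so the boss did not sink.
- **Final checks:** I saw the wedge flat under the foot and no bystander visibly moved; I did not measure the bystanders. The arm was clear of everything, still settling very slightly at hand-in (0.03 rad/s at most).
- **Disagreement:** The wrist camera put the foot 23.0 mm ahead of the wedge centre before the press and 20.3 mm after. Both were about 3 mm off the centre line. The second was taken from higher up with hand-picked pixels, so most of the gap is probably measurement error. Both values are inside the 5–31 mm limit.

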